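# Lever the microscope's anchor bolt tight with the long arm of a hex key

### The job

The display microscope's docking plate is held down by one stiff brass hex-socket bolt that is only finger-tight. Draw the L-shaped hex key out of the red tool block, flip it so that its short arm points down, and seat the short arm fully in the bolt's socket, feeling for the hex with a light touch and without turning the bolt yet. Then take the long arm well out from the bend for leverage, swing the bolt clockwise just until it goes solid (the white marks meet) without wrenching it further, and let go, leaving the key seated in the bolt and the other things undisturbed.

Things in the scene. Friction and masses are not known exactly. Their poses are not given: they have to be found in the camera images.
- key: L-shaped steel hex key, 14 mm across flats (16.2 mm across corners), about 0.32 kg, loose. Origin where the centre lines of its two arms cross at the square bend. The short arm runs 60 mm along its own +x, the long arm 190 mm along its own -z; each arm has two flats that face its own +y and -y. At the start it stands long arm down in the tool block. In use +x points down; left alone in the socket it stays, its long arm drooping about 10 degrees, and can be swung like that.
- short_tip (a point): centre of the end face of the key's short arm, 60 mm from the bend along the key's +x
- long_tip (a point): centre of the end face of the key's long arm, 190 mm from the bend along the key's -z
- dock: fixed aluminium docking plate, 150 x 590 x 10 mm carrying a white microscope (520 mm tall, 250 x 240 mm) 430 mm from the bolt along the plate's +y, and a dark clamp block, 66 mm square, top 28 mm above the counter, round the bolt. Origin: on the bolt's upright axis at counter height. A white mark on the block points from the bolt along the plate's +x.
- socket_floor (a point): centre of the bottom of the bolt's hex socket, 30 mm above the counter, on the bolt's axis
- bolt_top (a point): mouth of the bolt's socket, on the axis at the top of the brass head, 48 mm above the counter. Head 38 mm wide; socket 14.8 mm across flats, 18 mm deep, top 3 mm bevelled. How its hexagon is turned is not given: it repeats every 60 degrees; the key drops in within about 5 degrees of it, else it stops in the top 4 mm: lift, turn some 8 degrees, try again.
- bolt (a joint): turn of the bolt in rad, growing clockwise seen from above (tightening). It starts somewhere between 0 and 0.7 and goes solid at 1.3, where the white mark on its head meets the white mark on the clamp block. It is stiff: about 0.9 N m all the way, rising sharply when solid; the key has about 5 degrees of play each way. It stays where it is left.
- block: fixed red tool block, 70 x 70 mm, 60 mm tall, with a round upright hole of 17.7 mm, 50 mm deep, in which the key stands. Origin under its centre.
- eyepiece: black spare eyepiece, 38 mm wide, 52 mm tall, loose, to be left alone. Origin under its centre.
- slidebox: blue slide box, 85 x 50 x 30 mm, loose, to be left alone. Origin under its centre.
- dish: clear round specimen dish, 90 mm wide, 17 mm tall, loose, to be left alone. Origin under its centre.

How it is judged:
On the way, in this order (a step that is already met when the one before it is completed fails the run):
1. the key is out of the block and flipped, short arm pointing down (angle between key's own x axis and vertical above 2.8 rad and contact force between key and block below 0.01 N), for 0.2 s.
2. the short arm is fully home in the bolt's socket (angle between key's own x axis and vertical above 2.85 rad and distance between short_tip and socket_floor below 0.005 m), for 0.2 s.
3. the bolt is levered round to its stop (value of joint bolt above 1.25 rad), for 0.2 s.
At the end, for the whole second after the job is handed in: The bolt is turned to its stop (joint over 1.25 of 1.3 rad), the key is left at rest with its short arm in the socket, tip within 6 mm of the socket's floor and within 17 degrees of upright, and the robot touches nothing (value of joint bolt above 1.25 rad and angle between key's own x axis and vertical above 2.85 rad and distance between short_tip and socket_floor below 0.006 m and linear speed of key below 0.02 m/s).
It fails at once if the key is wrenched against the bolt or its plate (summed contact force; turning the bolt takes about 240 N, twice the turning moment reaches the limit) (contact force between key and dock above 500 N).
It fails at once if a bystander is shifted by more than 15 mm (distance of any of eyepiece, slidebox, dish from where it was at the start of the episode above 0.015 m).
It fails at once if the bolt is turned with the hand less than 70 mm from its axis (velocity of joint bolt above 0.1 rad/s and horizontal distance between the grasp point and bolt_top below 0.07 m).
It fails at once if the key is forced against the bolt or its plate while the hand is within 70 mm of the bolt's axis (contact force between key and dock above 100 N and horizontal distance between the grasp point and bolt_top below 0.07 m).
It also fails if it takes over 72 s, if anything falls off the work surface, if the arm or the gripper's body presses on something with over 40 N, if the wrist force passes 120 N, or if a joint passes its speed limit or range.

### The arm

A 6-joint arm with a two-finger parallel gripper is mounted at the origin on the work surface. World frame = base frame: x ahead of the robot, y to its left, z up, the work surface at z = 0. Lengths are in m, angles in rad, forces in N, time in s.
With the tool pointing down it reaches from about 0.375 to 0.925 m from the base axis. Payload 5.7 kg.
Tool frame: the origin (TCP) lies at the centre of the arm's flange, where the gripper is bolted on; the fingertips stand 173 mm ahead of it and the grasp point (between the pads) lies 155 mm ahead of it (ctrl.tcp_to_tips is the distance from the TCP to the fingertips, in m); z points along the fingers, y is the direction in which the jaws open and shut (so a half turn about z gives the same grasp; the last joint's range is limited). The gripper opens to 85 mm and grips with 20 to 120 N. Pads are 22 mm wide; open, the fingers measure 114 mm over their backs; the gripper's body (76 mm by 85 mm) begins 54 mm behind the grasp point. The pads swing forward as they close: fully open they stand 13 mm farther back than shut.
Start: joints at [1.044, 0.359, 1.51, -0, 1.272, -0.115], TCP at [0.24, 0.55, 0.405] pointing down, gripper open.
Joint ranges: [-2.97, 2.97], [-1.01, 2.36], [0.21, 2.38], [-0.96, 4.11], [0.2, 2.71], [-2.98, 2.98]. Speed limits (rad/s): [2.39, 2.39, 3.14, 3.14, 3.14, 3.14].

### API

Orientations are given as a rotation vector (axis times angle).
In Python, from workcell import ctrl, cams gives the robot as it stands. Calls block until the motion is done:
- ctrl.reach(position, orientation): joint-space move of the TCP to a pose.
- ctrl.move_linear(position, rotation=None, vel=0.15, until_force=None): straight line of the TCP; rotation=None keeps the orientation; vel is the mean speed in m/s. With until_force (N) it stops when the force on the tool has changed by that much, and returns True; else False.
- ctrl.goto_joints(angles): joint-space move.
- ctrl.command_gripper(opening, grip_force=None): finger opening in m; grip_force is the grip in N (None keeps the last); returns when the fingers have stopped.
- ctrl.wait(seconds).
- ctrl.solve_ik(position, orientation): joint angles nearest the present ones, or None.
- ctrl.read_state(): the state.
- cams.snapshot(name): name is "scene" or "top" or "wrist"; returns the picture (384x512x3 uint8, blue, green, red); there is no depth.
- cams.camera_info(name): a dict with "fx", "fy", "cx", "cy" (pixels), "rvec" (rotation vector, rad) and "tvec" (3), from world to camera coordinates, as OpenCV has them. Camera axes: x right, y down, z forward; pixel columns grow to the right and rows downward; lengths in m; the calibration is good to about 2 mm. The wrist camera is an equidistant fisheye: a pixel r from the principal point sees the ray r / f radians off the axis. A picture is of the moment at which its call begins: read the wrist's pose just before it. camera_info takes no time and is no camera call; for the wrist camera it gives the pose at the moment of the call.
A pose or a line that the arm cannot do raises ctrl.PlanningError and nothing moves.
- ctrl.close_job(): hands the job in, once; it reports no verdict.
Trained networks look in the newest picture that a camera, given by its name, has taken for a name from the list of things; names that differ only in an ending like _2 or _b are one class to them, and where a whole thing is asked for, a point or a joint stands for the part that bears it (a point fixed in the world has none). Each returns a list of dicts, best first, with "conf" (0 to 1); they miss things now and then, are a little off and sometimes report something else, mostly with a low value. They report only what shows in the picture. A call takes as long as a camera call.
- cams.cut_out(camera, query): "region" (384x512 bool, what is visible of it) and "rect" ([left, top, width, height] in pixels, round what is visible of it).
The state is a dict: "clock": time; "joints": joint angles; "qd": joint speeds; "joint_torque": joint torques, N m; "tool_pos": TCP position; "ee_rot": TCP orientation; "contact_force": force on the tool from outside, world axes, zero at the start; "torque": the same for the moment, N m; "width": finger opening in m.
Only numpy, scipy, OpenCV 4.12 (cv2) and the standard library are available. Lean on these libraries where they do the work, as an engineer would, in place of code of your own. Each camera call takes 0.05 s, during which the arm holds its last target.

## Working session

There is one attempt and no reset: what is moved stays moved. The work goes in short steps, each a Python script; the robot and the scene stay as the last script left them, time stands still between calls to the robot, and variables do not carry over. Pictures are saved under pics/ and viewed, and the job is handed in when it is done.

```bash
mkdir -p pics; ls; python3 - <<'E'
from workcell import ctrl,cams
import cv2
s=ctrl.read_state();print(s)
for n in ["scene","top","wrist"]:
    im=cams.snapshot(n);cv2.imwrite(f"pics/a_{n}.png",im);print(n,cams.camera_info(n))
    for q in ["key","dock","block","eyepiece","slidebox","dish","bolt"]:
        r=cams.cut_out(n,q)
        print(n,q,[(round(d['conf'],2),d['rect'],int(d['region'].sum())) for d in r[:2]])
print(ctrl.read_state()['clock'])
E
```

```text
pics
{'clock': 0.0, 'joints': array([ 1.04387537e+00,  3.59531709e-01,  1.51146201e+00,  3.93014895e-05,
        1.27251551e+00, -1.15097236e-01]), 'qd': array([-8.70059558e-04, -8.35862645e-04,  2.81758579e-05, -1.43656618e-04,
       -1.34403974e-03,  2.36131462e-03]), 'joint_torque': array([-2.01664923e-03, -5.27617764e+01, -2.78610349e+01, -3.97213398e-04,
        1.31419851e-02,  2.63989159e-05]), 'tool_pos': array([0.23997878, 0.54951192, 0.40382613]), 'ee_rot': array([-6.42216151e-01, -3.07459455e+00,  2.83757979e-03]), 'contact_force': array([ 0.48248085,  0.77010043, -0.18687568]), 'torque': array([-0.01425417,  0.01759633,  0.06867557]), 'width': 0.08532800372598359}
scene {'fx': 492.4682000957026, 'fy': 492.4682000957026, 'cx': 255.08795688104402, 'cy': 194.35598365127416, 'rvec': array([ 1.99725821,  1.51839399, -0.58489705]), 'tvec': array([ 0.02757254, -0.34542777,  1.49747808])}
scene key [(0.8, [153.2, 144.7, 33.6, 60.8], 544), (0.28, [312.4, 182.7, 17.4, 14.5], 231)]
scene dock [(0.69, [290.3, 0.0, 221.7, 228.9], 16639)]
scene block [(0.67, [148.8, 191.0, 35.6, 45.7]
[... 645 characters left out ...]

top eyepiece [(0.55, [297.0, 194.0, 21.9, 17.1], 305)]
top slidebox [(0.85, [288.7, 245.7, 42.0, 49.9], 1051), (0.6, [345.4, 224.5, 39.2, 17.5], 381)]
top dish [(0.59, [232.4, 118.0, 38.5, 43.3], 1307)]
top bolt [(0.61, [176.9, 209.9, 21.6, 20.7], 277)]
wrist {'fx': 297.3186396354542, 'fy': 297.3186396354542, 'cx': 255.84068224048957, 'cy': 188.76630000469095, 'rvec': array([-2.40410345, -1.57174511, -0.24459948]), 'tvec': array([-0.59912041, -0.0388533 ,  0.38008579])}
wrist key []
wrist dock [(0.89, [93.4, 276.9, 228.4, 106.9], 6646)]
wrist block [(0.68, [0.0, 353.1, 18.3, 27.1], 333)]
wrist eyepiece []
wrist slidebox [(0.64, [0.0, 328.4, 10.7, 27.3], 201)]
wrist dish []
wrist bolt []
1.2
```

```bash
python3 - <<'E'
import cv2
for n in ["scene","top","wrist"]:
    im=cv2.imread(f"pics/a_{n}.png")
    if n=="top": cv2.imwrite("pics/a_top2.png",cv2.resize(im[100:320,150:420],None,fx=2.7,fy=2.7,interpolation=cv2.INTER_CUBIC))
    if n=="scene": cv2.imwrite("pics/a_scene2.png",cv2.resize(im[120:320,130:400],None,fx=2.9,fy=2.9,interpolation=cv2.INTER_CUBIC))
E
```

```text
(no output)
```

View pics/a_top.png

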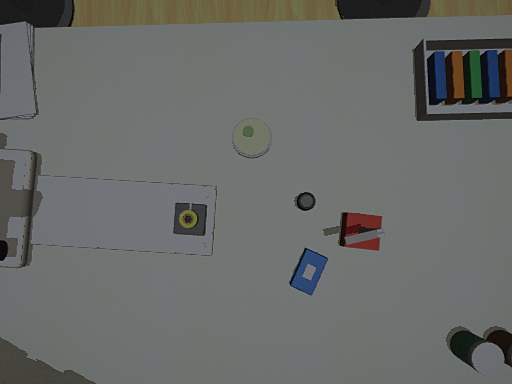

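View pics/a_scene.png

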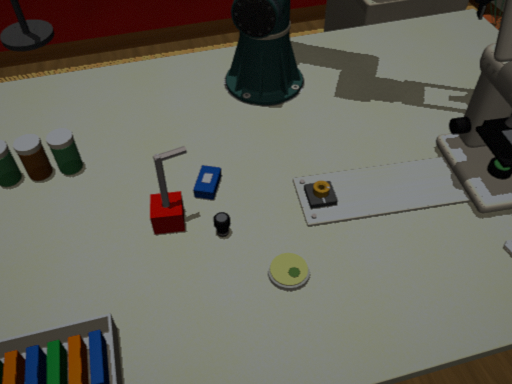

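```bash
ls pics
```

```text
a_scene.png
a_scene2.png
a_top.png
a_top2.png
a_wrist.png
```

View pics/a_wrist.png

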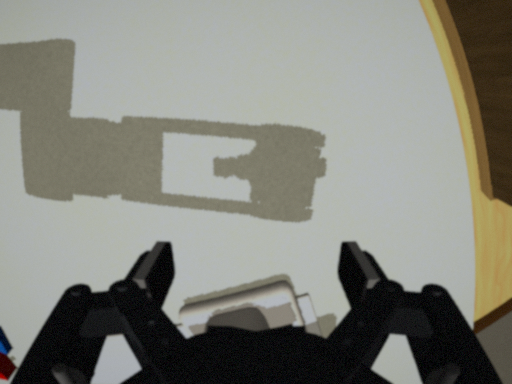

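```bash
cat > h.py <<'E'
from workcell import ctrl,cams
import numpy as np,cv2
from scipy.spatial.transform import Rotation as R
from scipy.optimize import least_squares
def cam(n):
    c=cams.camera_info(n);return c
def unproj(c,uv,z):
    Rm=R.from_rotvec(c['rvec']).as_matrix();C=-Rm.T@c['tvec']
    uv=np.atleast_2d(uv)
    d=np.c_[(uv[:,0]-c['cx'])/c['fx'],(uv[:,1]-c['cy'])/c['fy'],np.ones(len(uv))]@Rm
    return C+d*((z-C[2])/d[:,2])[:,None]
def proj(c,P):
    Rm=R.from_rotvec(c['rvec']).as_matrix();q=np.atleast_2d(P)@Rm.T+c['tvec']
    return np.c_[c['fx']*q[:,0]/q[:,2]+c['cx'],c['fy']*q[:,1]/q[:,2]+c['cy']]
def projf(c,P):
    Rm=R.from_rotvec(c['rvec']).as_matrix();q=np.atleast_2d(P)@Rm.T+c['tvec']
    rho=np.hypot(q[:,0],q[:,1]);th=np.arctan2(rho,q[:,2]);k=c['fx']*th/np.maximum(rho,1e-9)
    return np.c_[k*q[:,0]+c['cx'],k*q[:,1]+c['cy']]
def unprojf(c,uv,z):
    Rm=R.from_rotvec(c['rvec']).as_matrix();C=-Rm.T@c['tvec']
    uv=np.atleast_2d(uv)-[c['cx'],c['cy']];r=np.hypot(uv[:,0],uv[:,1]);th=r/c['fx']
    k=np.sin(th)/np.maximum(r,1e-9)
    d=np.c_[uv*k[:,None],np.cos(th)]@Rm
    return C+d*((z-C[2])/d[:,2])[:,None]
E
python3 - <<'E'
from h import *
t=cam('top');s=cam('scene')
for c in(t,s):
    Rm=R.from_rotvec(c['rvec']).as_matrix();print(-Rm.T@c['tvec'])
print('bolt top',unproj(t,[187.7,220.2],.048),unproj(s,[321.6,188.5],.05))
print('clamp corners',unproj(t,[[174,203],[206,203],[206,235],[174,235]],.028))
print('plate corners',unproj(t,[[35,176],[216,186],[212,255],[30,244]],.01))
print('key',unproj(t,[[345,239],[384,233]],.2))
for q,z in[("key",.2),("block",.06),("slidebox",.03),("dish",.017),("eyepiece",.05),("bolt",.048)]:
    d=cams.cut_out('top',q) 
    for e in d[:1]:
        m=e['region'];ys,xs=np.nonzero(m);u=np.c_[xs,ys].mean(0)
        r=cv2.minAreaRect(np.c_[xs,ys].astype(np.float32));print(q,e['conf'],unproj(t,u,z),r)
        print(unproj(t,cv2.boxPoints(r),z).round(3)[:,:2].tolist())
E
```

```text
[ 0.47608976 -0.15708533  0.9836685 ]
[ 1.2008451  -0.34935819  0.89355532]
bolt top [[ 0.48939152 -0.00394297  0.048     ]] [[ 0.50415832 -0.00717221  0.05      ]]
clamp corners [[ 0.52657534  0.02803044  0.028     ]
 [ 0.52517472 -0.03976914  0.028     ]
 [ 0.45784449 -0.03893562  0.028     ]
 [ 0.45915762  0.02853136  0.028     ]]
plate corners [[ 0.59258527  0.33434246  0.01      ]
 [ 0.56235824 -0.05962298  0.01      ]
 [ 0.41472797 -0.04901447  0.01      ]
 [ 0.44558995  0.3431054   0.01      ]]
key [[ 0.44965553 -0.29875745  0.2       ]
 [ 0.45859561 -0.36567865  0.2       ]]
key 0.72 [[ 0.45520404 -0.33194685  0.2       ]] ((363.5591125488281, 234.29945373535156), (13.48025131225586, 40.727569580078125), 75.46554565429688)
[[0.46, -0.294], [0.476, -0.362], [0.454, -0.367], [0.438, -0.299]]
block 0.55 [[ 0.46389642 -0.35466476  0.06      ]] ((361.06707763671875, 230.89634704589844), (41.19095993041992, 35.11723327636719), 6.340191841125488)
[[0.431, -0.311], [0.501, -0.321], [0.49, -0.403], [0.42, -0.393]]
slidebox 0.85 [[ 0.37833608 -0.25102664  0.03      ]] ((307.9691162109375, 271.3196105957031), (25.789793014526367, 41.62919235229492), 23.96249008178711)
[[0.351, -0.208], [0.429, -0.245], [0.406, -0.293], [0.329, -0.256]]
dish 0.59 [[ 0.66666707 -0.13891123  0.017     ]] ((252.25003051757812, 136.75001525878906), (39.59797668457031, 40.305084228515625), 45.0)
[[0.667, -0.079], [0.728, -0.142], [0.666, -0.201], [0.605, -0.138]]
eyepiece 0.55 [[ 0.52330101 -0.24776044  0.05      ]] ((305.75, 201.25), (18.384775161743164, 19.091880798339844), 45.0)
[[0.523, -0.221], [0.551, -0.249], [0.523, -0.275], [0.496, -0.247]]
bolt 0.61 [[ 0.4927086  -0.00421455  0.048     ]] ((188.0, 218.5), (17.0, 18.0), 90.0)
[[0.511, 0.014], [0.51, -0.023], [0.475, -0.023], [0.476, 0.014]]
```

View pics/a_top2.png

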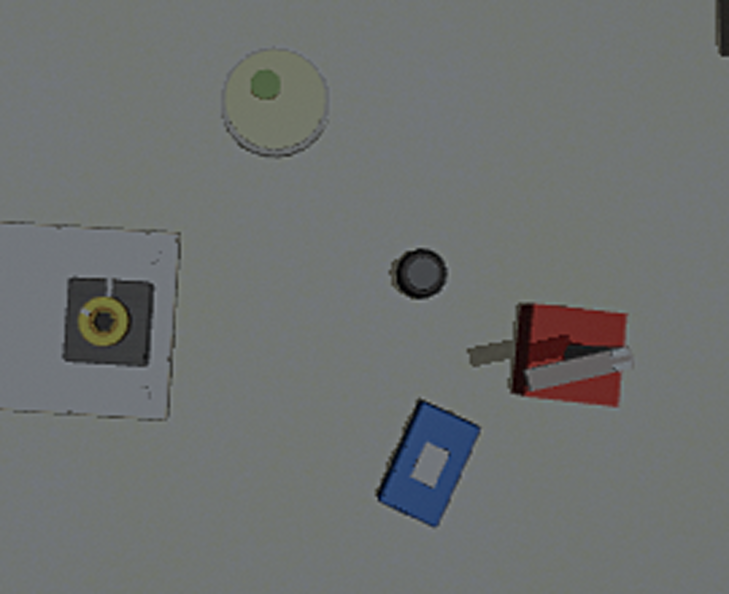

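View pics/a_scene2.png

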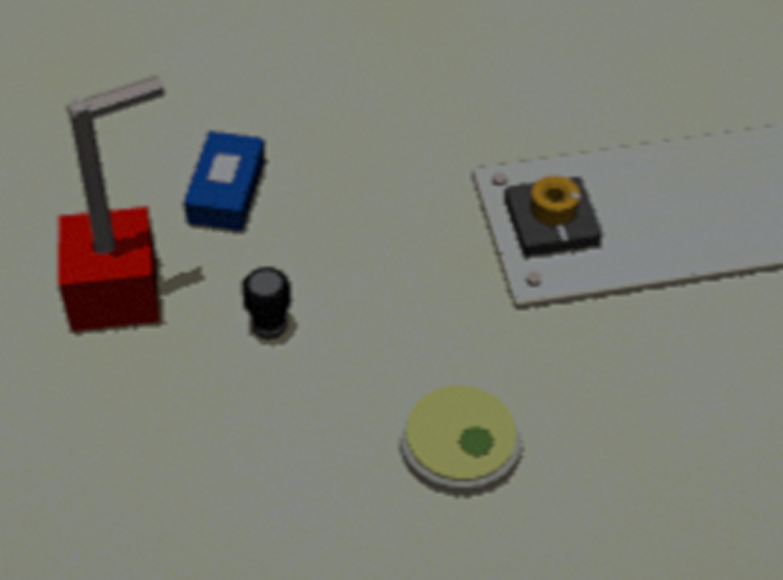

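```bash
cat >> h.py <<'E'
def keyR(kx,kz):
    kx=np.array(kx,float);kz=np.array(kz,float);return np.c_[kx,np.cross(kz,kx),kz]
def toolpose(K,bend,g,a,sgn=1,adv=0.155):
    """K key rot, grasp at g from bend along -z; tool tilt a towards -kz"""
    z=np.cos(a)*K[:,0]-np.sin(a)*K[:,2]; y=sgn*K[:,1]; x=np.cross(y,z)
    T=np.c_[x,y,z]; p=np.array(bend)-g*K[:,2]-adv*z
    return p,R.from_matrix(T).as_rotvec(),T
def standK(th): return keyR([np.cos(th),np.sin(th),0],[0,0,1])
def useK(phi): # long arm heading phi, kx down ; -kz = heading
    return keyR([0,0,-1],[-np.cos(phi),-np.sin(phi),0])
E
python3 - <<'E'
from h import *
th=np.radians(97.6)
for a in np.radians([0,10,20,30,45]):
  for g in(.07,.09,.1):
    for s in(1,-1):
      for off in (0.155,.235):
        p,r,_=toolpose(standK(th),[.457,-.365,.2],g,a,s,off)
        q=ctrl.solve_ik(p,r)
        print(np.degrees(a).round(),g,s,off,None if q is None else q.round(2))
print()
for phi in range(-120,130,15):
  for s in(1,-1):
    for a in(0,20,30):
      p,r,_=toolpose(useK(np.radians(phi)),[.49,-.004,.09],.1,np.radians(a),s)
      q=ctrl.solve_ik(p,r)
      if q is not None: print(phi,s,a,q.round(2))
E
```

```text
0.0 0.07 1 0.155 [-1.04  1.24  0.93  0.65  2.44  2.09]
0.0 0.07 1 0.235 [-1.07  1.34  0.65  0.76  2.59  2.25]
0.0 0.07 -1 0.155 [-1.04  1.24  0.93  0.65  2.44 -1.05]
0.0 0.07 -1 0.235 [-1.07  1.34  0.65  0.76  2.59 -0.89]
0.0 0.09 1 0.155 [-1.04  1.26  0.92  0.64  2.42  2.08]
0.0 0.09 1 0.235 [-1.07  1.36  0.64  0.75  2.58  2.24]
0.0 0.09 -1 0.155 [-1.04  1.26  0.92  0.64  2.42 -1.06]
0.0 0.09 -1 0.235 [-1.07  1.36  0.64  0.75  2.58 -0.91]
0.0 0.1 1 0.155 [-1.04  1.28  0.91  0.63  2.42  2.07]
0.0 0.1 1 0.235 [-1.07  1.38  0.63  0.74  2.58  2.23]
0.0 0.1 -1 0.155 [-1.04  1.28  0.91  0.63  2.42 -1.07]
0.0 0.1 -1 0.235 [-1.07  1.38  0.63  0.74  2.58 -0.91]
10.0 0.07 1 0.155 [-1.03  1.15  0.97  0.56  2.32  2.04]
10.0 0.07 1 0.235 [-1.07  1.23  0.71  0.62  2.48  2.15]
10.0 0.07 -1 0.155 [-1.03  1.15  0.97  0.56  2.32 -1.1 ]
10.0 0.07 -1 0.235 [-1.07  1.23  0.71  0.62  2.48 -0.99]
10.0 0.09 1 0.155 [-1.03  1.18  0.97  0.55  2.3   2.03]
10.0 0.09 1 0.235 [-1.07  1.26  0.71  0.61  2.47  2.14]
10.0 0.09 -1 0.155 [-1.03  1.18  0.97  0.55  2.3  -1.11]
10.0 0.09 -1 0.235 [-1.07  1.26  0.71  0.61
[... 5670 characters left out ...]
30 [-0.3   0.51  1.93  0.62  0.97 -0.73]
90 -1 20 [-0.19  0.46  1.93  0.45  0.88  2.64]
90 -1 30 [-0.3   0.51  1.93  0.62  0.97  2.41]
105 1 0 [ 0.05  0.4   1.95 -0.    0.79 -0.21]
105 1 20 [-0.19  0.46  1.92  0.39  0.96 -0.7 ]
105 1 30 [-0.29  0.53  1.89  0.51  1.08 -0.87]
105 -1 0 [ 0.05  0.4   1.95 -0.    0.79  2.93]
105 -1 20 [-0.19  0.46  1.92  0.39  0.96  2.44]
105 -1 30 [-0.29  0.53  1.89  0.51  1.08  2.27]
120 1 0 [ 0.03  0.37  2.   -0.    0.76 -0.49]
120 1 20 [-0.18  0.47  1.9   0.31  1.02 -0.9 ]
120 1 30 [-0.26  0.54  1.85  0.39  1.17 -1.02]
120 -1 0 [ 0.03  0.37  2.   -0.    0.76  2.65]
120 -1 20 [-0.18  0.47  1.9   0.31  1.02  2.24]
120 -1 30 [-0.26  0.54  1.85  0.39  1.17  2.12]
```

```bash
python3 - <<'E'
from h import *
s=ctrl.read_state();c=cam('wrist')
Rc=R.from_rotvec(c['rvec']).as_matrix();C=-Rc.T@c['tvec'];Rt=R.from_rotvec(s['ee_rot']).as_matrix()
print('cam in tool',Rt.T@(C-s['tool_pos']));print('cam axes in tool\n',(Rt.T@Rc.T).round(3))
# camera above the bolt
Rz=R.from_matrix(np.c_[[1,0,0],[0,-1,0],[0,0,-1]])  # tool x=+x, z down
off=Rt.T@(C-s['tool_pos'])
for yaw in (0,90,180,-90):
    T=R.from_euler('z',yaw,degrees=True)*Rz
    p=np.array([.49,-.004,.048+.20])-T.apply(off)
    q=ctrl.solve_ik(p,T.as_rotvec());print(yaw,p,q)
E
```

```text
cam in tool [ 0.07812667 -0.00063956  0.03108786]
cam axes in tool
 [[-0.001 -0.953 -0.304]
 [ 1.    -0.001 -0.001]
 [ 0.    -0.304  0.953]]
0 [ 0.41187333 -0.00463956  0.27908786] [-1.79327946e-01  2.71667075e-01  2.04559194e+00 -4.44089210e-16
  8.24333640e-01  1.39146838e+00]
90 [ 0.49063956 -0.08212667  0.27908786] [-3.04798166e-01  3.72736770e-01  1.86823038e+00 -4.44089210e-16
  9.00625503e-01 -3.04798166e-01]
180 [ 0.56812667 -0.00336044  0.27908786] [-1.27487779e-01  4.55498362e-01  1.71351349e+00 -4.44089210e-16
  9.72580801e-01 -1.69828411e+00]
-90 [0.48936044 0.07412667 0.27908786] None
```

```bash
python3 - <<'E'
from h import *
s=ctrl.read_state();r=s['ee_rot']
for rad in (.4,.45,.5,.55):
  for z in (.45,.6,.7,.75):
    q=ctrl.solve_ik([rad*np.cos(1.16),rad*np.sin(1.16),z],r);print(rad,z,None if q is None else q.round(2))
E
```

```text
0.4 0.45 [ 0.99  0.01  1.84 -0.    1.29 -0.17]
0.4 0.6 [ 0.99 -0.08  1.57 -0.    1.65 -0.17]
0.4 0.7 [ 0.99 -0.09  1.35 -0.    1.88 -0.17]
0.4 0.75 [ 0.99 -0.08  1.23 -0.    1.99 -0.17]
0.45 0.45 [ 1.01  0.09  1.75 -0.    1.3  -0.15]
0.45 0.6 [ 1.01  0.01  1.49 -0.    1.65 -0.15]
0.45 0.7 [ 1.01 -0.    1.27 -0.    1.87 -0.15]
0.45 0.75 [ 1.01  0.    1.15 -0.    1.98 -0.15]
0.5 0.45 [ 1.02  0.17  1.66 -0.    1.31 -0.14]
0.5 0.6 [ 1.02  0.09  1.4  -0.    1.65 -0.14]
0.5 0.7 [ 1.02  0.08  1.19 -0.    1.88 -0.14]
0.5 0.75 [ 1.02  0.09  1.06 -0.    1.99 -0.14]
0.55 0.45 [ 1.03  0.25  1.56 -0.    1.34 -0.12]
0.55 0.6 [ 1.03  0.17  1.3  -0.    1.67 -0.12]
0.55 0.7 [ 1.03  0.16  1.09 -0.    1.89 -0.12]
0.55 0.75 [ 1.03  0.17  0.96 -0.    2.01 -0.12]
```

```bash
python3 - <<'E'
from h import *
ctrl.goto_joints([1.0,-0.08,1.23,0,1.99,-.17])
ctrl.goto_joints([-.3,-0.08,1.35,0,1.87,-.3])
off=np.array([.0781,-.0006,.0311])
T=R.from_euler('z',90,degrees=True)*R.from_matrix(np.c_[[1,0,0],[0,-1,0],[0,0,-1]])
p=np.array([.49,-.004,.048+.16])-T.apply(off)
ctrl.reach(p,T.as_rotvec());ctrl.wait(.2)
c=cam('wrist');im=cams.snapshot('wrist');cv2.imwrite('pics/b_wrist.png',im)
np.savez('b_cam.npz',**c)
for q in("bolt","dock","eyepiece"):
    for e in cams.cut_out('wrist',q)[:2]: print(q,e['conf'],e['rect'],unprojf(c,[e['rect'][0]+e['rect'][2]/2,e['rect'][1]+e['rect'][3]/2],.048))
print(ctrl.read_state()['clock'],ctrl.read_state()['tool_pos'])
cv2.imwrite('pics/b_top.png',cams.snapshot('top'))
u=projf(c,[[.49,-.004,.048]])[0].astype(int);print(u)
cv2.imwrite('pics/b_crop.png',cv2.resize(im[max(0,u[1]-60):u[1]+60,u[0]-75:u[0]+75],None,fx=5,fy=5,interpolation=cv2.INTER_CUBIC))
E
```

```text
bolt 0.81 [228.8, 62.1, 70.6, 70.3] [[ 0.49539663 -0.00518542  0.048     ]]
dock 0.72 [152.9, 0.0, 224.6, 174.4] [[4.95972099e-01 2.54870332e-04 4.80000000e-02]]
6.875 [ 0.49069405 -0.08215548  0.23937087]
[253  95]
```

View pics/b_wrist.png

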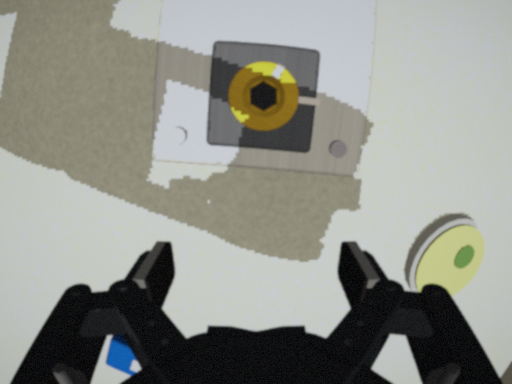

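View pics/b_crop.png

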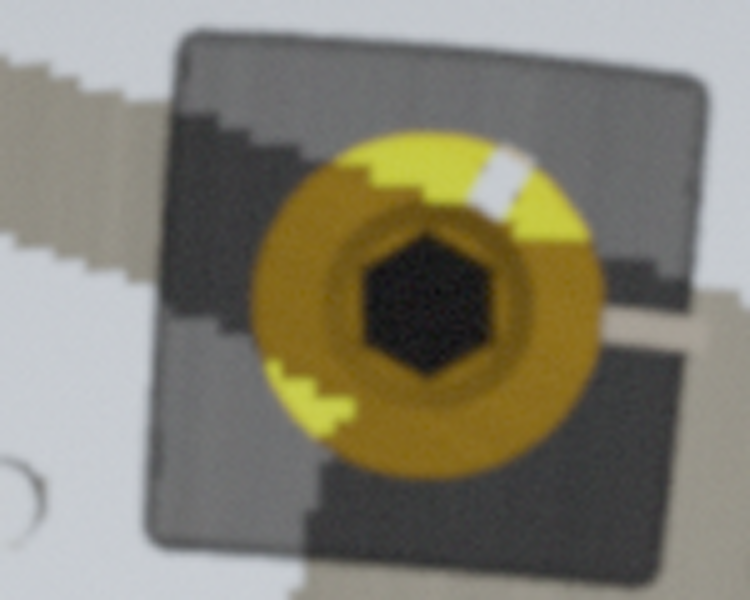

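```bash
python3 - <<'E'
from h import *
c=dict(np.load('b_cam.npz'));im=cv2.imread('pics/b_wrist.png').astype(int)
g=im.sum(2);m=(g<120).astype(np.uint8)
n,l,st,ce=cv2.connectedComponentsWithStats(m)
k=l[95,264];print(st[k],ce[k])
big=cv2.resize(im[70:125,235:295].astype(np.uint8),None,fx=8,fy=8,interpolation=cv2.INTER_CUBIC).astype(int).sum(2)
mm=(big<130).astype(np.uint8);cn,_=cv2.findContours(mm,cv2.RETR_EXTERNAL,cv2.CHAIN_APPROX_NONE)
cn=max(cn,key=cv2.contourArea)[:,0].astype(float);uv=(cn+.5)/8-.5+[235,70]
P=unprojf(c,uv,.045)[:,:2]
ctr=cv2.minEnclosingCircle(P.astype(np.float32)*1000);print('circ',ctr)
M=cv2.moments((P*1e4).astype(np.float32));C=np.array([M['m10'],M['m01']])/M['m00']/1e4;print('ctr',C)
d=P-C;th=np.arctan2(d[:,1],d[:,0]);r=np.hypot(*d.T)
dl=np.abs(np.angle(np.exp(1j*(np.roll(th,-1)-np.roll(th,1)))))
z=(dl*r*np.exp(6j*th)).sum();print('corner heading mod60',np.degrees(np.angle(z))/6, 'r',r.min(),r.max(),(r*dl).sum()/dl.sum())
print('head rect ctr from cutout')
o=lambda u,v:np.array([253-75+u/5,95-60+v/5])
for nm,u,z in[('mark',o(502,182),.048),('headc',o(428,305),.048),('clmark',o(655,331),.028)]:
    q=unprojf(c,u,z)[0];print(nm,q,np.degrees(np.arctan2(q[1]-C[1],q[0]-C[0])))
E
```

```text
[251  82  25  28 508] [262.91535433  95.56102362]
circ ((494.82147216796875, -4.196138858795166), 7.654472827911377)
ctr [ 0.49490927 -0.00428382]
corner heading mod60 -29.479904132503155 r 0.006558294414873797 0.007746059526848681 0.007001421180506832
head rect ctr from cutout
mark [0.50296254 0.00892382 0.048     ] 58.627551032555566
headc [ 0.4951292  -0.00451061  0.048     ] -45.87897658011512
clmark [ 0.52321957 -0.00711409  0.028     ] -5.709055569773158
```

```bash
python3 - <<'E'
from h import *
off=np.array([.0781,-.0006,.0311])
s=ctrl.read_state();p0=s['tool_pos'];p0[2]=.43
T=R.from_euler('z',90,degrees=True)*R.from_matrix(np.c_[[1,0,0],[0,-1,0],[0,0,-1]])
ctrl.move_linear(p0,vel=.4)
p=np.array([.453,-.335,.43])-T.apply(off)
ctrl.reach(p,T.as_rotvec());ctrl.wait(.15)
c=cam('wrist');im=cams.snapshot('wrist');cv2.imwrite('pics/c_wrist.png',im);np.savez('c_cam.npz',**c)
for q,z in(("key",.207),("block",.06),("eyepiece",.05)):
    for e in cams.cut_out('wrist',q)[:2]: print(q,e['conf'],e['rect'],unprojf(c,[e['rect'][0]+e['rect'][2]/2,e['rect'][1]+e['rect'][3]/2],z))
print(ctrl.read_state()['clock'],ctrl.read_state()['tool_pos'])
u=projf(c,[[.453,-.335,.2]])[0].astype(int);print(u)
cv2.imwrite('pics/c_crop.png',cv2.resize(im[max(0,u[1]-75):u[1]+75,u[0]-100:u[0]+100],None,fx=4,fy=4,interpolation=cv2.INTER_CUBIC))
E
```

```text
key 0.91 [240.7, 46.9, 32.8, 89.7] [[ 0.4545391  -0.33037471  0.207     ]]
block 0.72 [230.1, 83.3, 66.3, 67.4] [[ 0.46274591 -0.35930045  0.06      ]]
eyepiece 0.96 [294.3, 16.7, 31.5, 34.3] [[ 0.5219323  -0.25020814  0.05      ]]
9.1667 [ 0.45395301 -0.41238389  0.46127994]
[255  97]
```

View pics/c_crop.png

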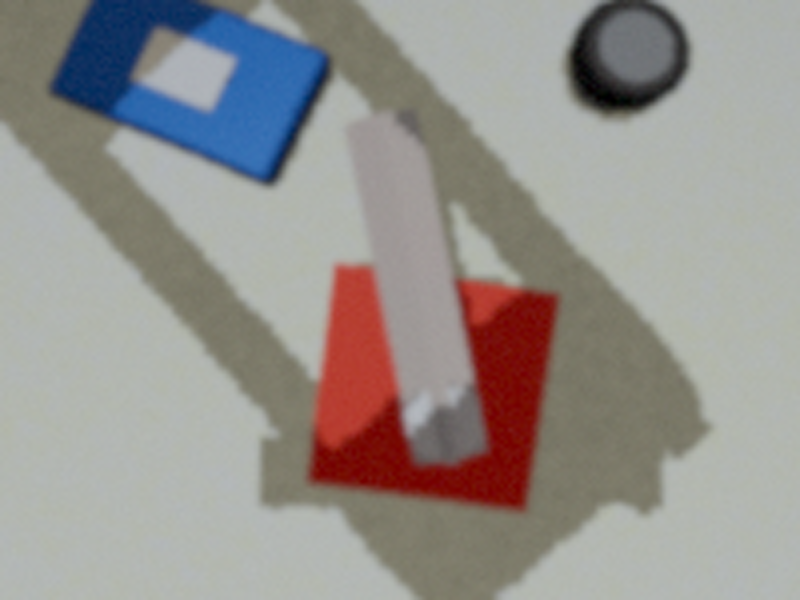

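View pics/c_wrist.png

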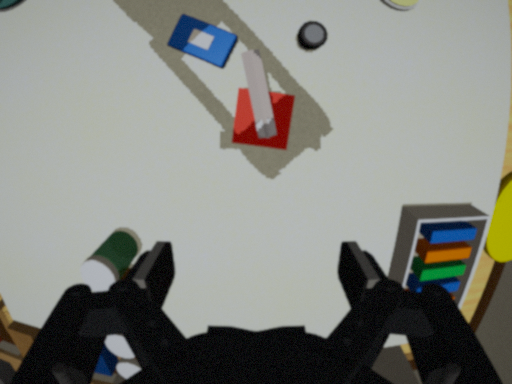

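```bash
python3 - <<'E'
from h import *
c=dict(np.load('c_cam.npz'))
Rm=R.from_rotvec(c['rvec']).as_matrix();print('cam',-Rm.T@c['tvec'])
o=lambda u,v:[255-100+u/4-.4,97-75+v/4-.4]
L=unprojf(c,[o(348,128),o(402,410)],.204)[:,:2];Rr=unprojf(c,[o(425,155),o(473,385)],.204)[:,:2]
for a,b in(L,Rr):
    d=a-b;print(a,b,np.degrees(np.arctan2(d[1],d[0])))
print('tip',unprojf(c,[o(383,118)],.204)[0],'heel',unprojf(c,[o(448,465)],.20)[0],'heel top',unprojf(c,[o(437,398)],.208)[0])
e=[x for x in [unprojf(c,[o(337,266),o(558,294),o(525,510),o(310,482)],.06)]][0];print(e[:,:2],e.mean(0))
E
```

```text
cam [ 0.45368146 -0.33418616  0.43000929]
[ 0.44300949 -0.30102298] [ 0.45307027 -0.35497489] 100.56301547821867
[ 0.45730839 -0.306304  ] [ 0.46647984 -0.35012205] 101.82177474192147
tip [ 0.44950859 -0.29913951  0.204     ] heel [ 0.46200536 -0.36609816  0.2       ] heel top [ 0.45958042 -0.3523321   0.208     ]
[[ 0.43278688 -0.32320351]
 [ 0.50064321 -0.33135893]
 [ 0.4915682  -0.39970734]
 [ 0.42378861 -0.39086525]] [ 0.46219672 -0.36128376  0.06      ]
```

```bash
python3 - <<'E'
from h import *
th=np.radians(101);a=np.radians(15)
s=ctrl.read_state()
K=standK(th);bend=np.array([.4610,-.3595,.2])
pre,r,_=toolpose(K,bend,.1,a,-1,.155+.085)
p2,_,_=toolpose(K,bend,.1,a,-1,.155)
print(pre,p2,ctrl.solve_ik(pre,r),ctrl.solve_ik(p2,r))
ctrl.move_linear([.5,-.56,.46],vel=.35)
ctrl.command_gripper(.05,40)
ctrl.reach(pre,r);ctrl.wait(.15)
print(ctrl.read_state()['tool_pos'],ctrl.read_state()['clock'])
c=cam('wrist');im=cams.snapshot('wrist');cv2.imwrite('pics/d_wrist.png',im);np.savez('d_cam.npz',**c)
for e in cams.cut_out('wrist','key')[:2]: print(e['conf'],e['rect'])
G=bend+[0,0,-.1]
print(projf(c,[bend,bend+.06*K[:,0],G,bend+[0,0,-.14]]))
cv2.imwrite('pics/d_scene.png',cams.snapshot('scene'))
E
```

```text
[ 0.50523376 -0.58706297  0.16211657] [ 0.48956764 -0.50646775  0.14011695] [-1.03401449  1.23216691  0.69331883  0.52905766  2.43812278 -1.0587068 ] [-1.00204891  1.15342073  0.96810623  0.47526422  2.25226197 -1.15526893]
[ 0.50648019 -0.58757151  0.16719568] 11.2333
0.94 [243.7, 50.3, 25.2, 202.2]
[[254.89753117  70.89406423]
 [255.10783545  57.60364139]
 [254.81118664 204.51386286]
 [254.81208928 242.66645204]]
```

View pics/d_wrist.png

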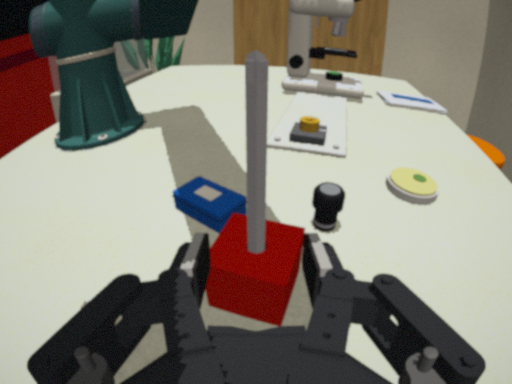

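View pics/d_scene.png

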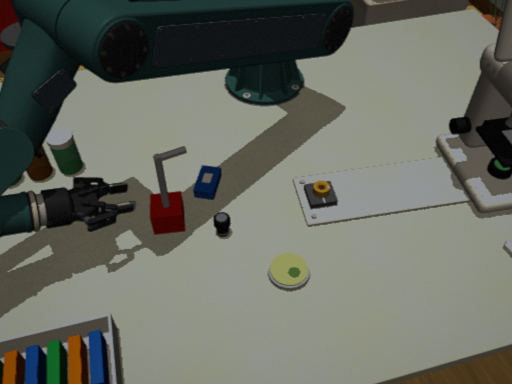

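```bash
python3 - <<'E'
from h import *
th=np.radians(101);a=np.radians(15)
K=standK(th);bend=np.array([.4610,-.3595,.2])
p2,r,_=toolpose(K,bend,.1,a,-1,.153)
s=ctrl.read_state();print(s['tool_pos'],s['contact_force'])
print(ctrl.move_linear(p2,r,vel=.1,until_force=12));s=ctrl.read_state();print(s['tool_pos']-p2,s['contact_force'])
ctrl.command_gripper(0.0,60);ctrl.wait(.2)
s=ctrl.read_state();print(s['width'],s['contact_force'],s['torque'],s['clock'])
c=cam('wrist');im=cams.snapshot('wrist');cv2.imwrite('pics/e_wrist.png',im);np.savez('e_cam.npz',**c)
E
```

```text
[ 0.50606492 -0.58721998  0.16575741] [ 0.49067723  0.12142013 -1.03057084]
False
[ 6.59327090e-05 -5.40840925e-04  2.54476837e-04] [-0.58647151 -0.44487978  0.05977499]
0.012760494406733576 [ 2.15871047 -2.28460132  0.86102818] [-0.5693156  -0.24519775 -0.24337248] 13.0167
```

View pics/e_wrist.png

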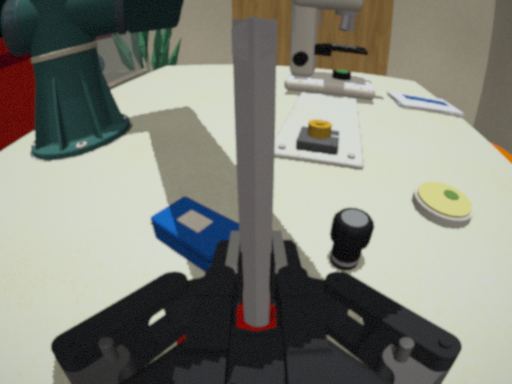

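```bash
python3 - <<'E'
from h import *
s=ctrl.read_state();p=s['tool_pos'].copy()
ctrl.command_gripper(0.0,90)
ctrl.move_linear(p+[0,0,.03],vel=.06);s=ctrl.read_state();print(s['contact_force'],s['width'])
ctrl.move_linear(p+[0,0,.13],vel=.15);ctrl.wait(.1);s=ctrl.read_state();print(s['contact_force'],s['torque'],s['width'],s['clock'])
c=cam('wrist');im=cams.snapshot('wrist');cv2.imwrite('pics/f_wrist.png',im);np.savez('f_cam.npz',tp=s['tool_pos'],er=s['ee_rot'],**c)
for e in cams.cut_out('wrist','key')[:2]: print(e['conf'],e['rect'])
cs=cam('scene');im=cams.snapshot('scene');cv2.imwrite('pics/f_scene.png',im);
for e in cams.cut_out('scene','key')[:2]:
    print(e['conf'],e['rect']);x,y,w,h=map(int,e['rect'])
    cv2.imwrite('pics/f_crop.png',cv2.resize(im[y-15:y+h+15,x-40:x+w+40],None,fx=5,fy=5,interpolation=cv2.INTER_CUBIC)) if e['conf']>.5 else 0
E
```

```text
[ 2.15510994 -0.87588575 -0.52009253] 0.012236060338552072
[ 0.12103093 -0.09652159 -3.61881926] [-0.82900066 -0.23101068  0.0485353 ] 0.012183978551980218 14.85
0.98 [232.0, 15.4, 44.9, 314.4]
0.59 [141.2, 94.4, 39.7, 87.9]
```

View pics/f_wrist.png

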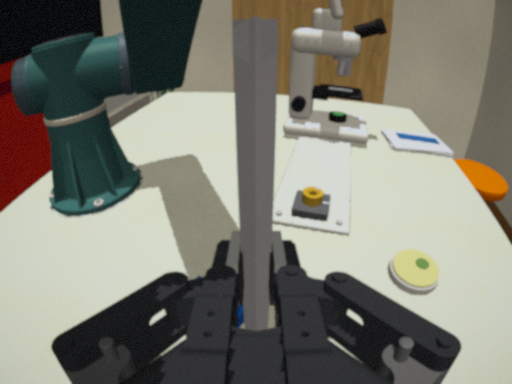

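View pics/f_crop.png

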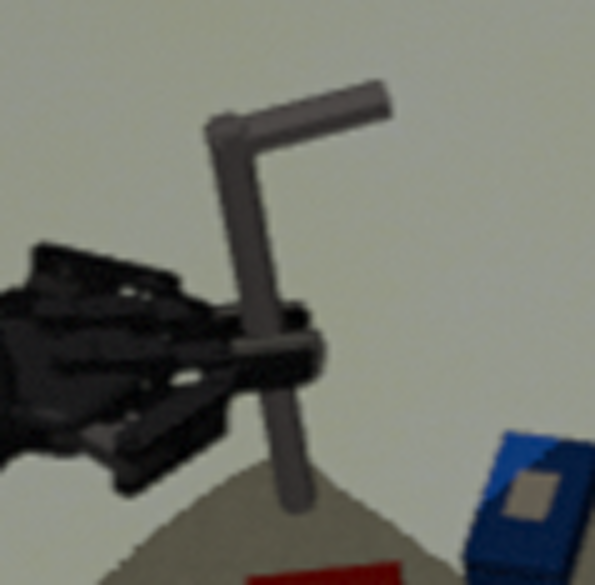

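```bash
cat >> h.py <<'E'
def key_from_tool(tp,er,g,a,d):
    """inverse of toolpose with s=-1; returns bend, K"""
    T=R.from_rotvec(er).as_matrix();x,y,z=T.T
    # z=cos a kx - sin a kz ; y=-ky ; x = y×z -> with a=0: x=+kz
    kx=np.cos(a)*z+np.sin(a)*x; kz=np.cos(a)*x-np.sin(a)*z
    K=np.c_[kx,-y,kz]
    return np.array(tp)+d*z+g*kz,K
E
python3 - <<'E'
from h import *
f=dict(np.load('f_cam.npz'));cs=cam('scene')
p,r,T=toolpose(standK(.3),[.1,.2,.3],.1,.2,-1,.155);b,K=key_from_tool(p,r,.1,.2,.155);print(b,abs(K-standK(.3)).max())
ob=np.array([[141-40+u/5-.4,94-15+v/5-.4] for u,v in[(232,133),(382,99),(297,505)]])
cw={k:f[k] for k in('fx','fy','cx','cy','rvec','tvec')}
def pts(v):
    b,K=key_from_tool(f['tp'],f['er'],v[0],v[1],v[2]);return np.array([b,b+.06*K[:,0],b-.19*K[:,2]])
def res(v): 
    return np.r_[(proj(cs,pts(v)+[0,v[3],v[4]])-ob).ravel(),(v[3:]/.002)]
o=least_squares(res,[.1,.26,.155,0,0]);print(o.x,np.degrees(o.x[1]),o.fun.round(2))
print(proj(cs,pts([.1,np.radians(15),.155])),ob)
b,K=key_from_tool(f['tp'],f['er'],*o.x[:3])
for gg,aa in((o.x[0],o.x[1]),(.1,.262)):
    b,K=key_from_tool(f['tp'],f['er'],gg,aa,.155)
    e=[b+K@np.array([s*0+u,0,w]) for u,w in((-8.1e-3,8.1e-3),(8.1e-3,8.1e-3),(0,0),(.06,0))]
    print(projf(cw,e).round(1))
print(f['tp'])
E
```

```text
[0.1 0.2 0.3] 1.6653345369377348e-16
[ 1.01979043e-01  2.30036204e-01  1.53218255e-01  1.90382891e-05
 -1.17608783e-07] 13.180103637986482 [-0.45  1.11  0.76 -0.57 -0.36 -0.67  0.01 -0.  ]
[[145.97100876 107.59246498]
 [177.0249143   98.26715588]
 [161.85016331 179.03348564]] [[147.  105.2]
 [177.   98.4]
 [160.  179.6]]Traceback (most recent call last):
  File "<stdin>", line 15, in <module>
NameError: name 's' is not defined. Did you mean: 'cs'?
```

```bash
python3 - <<'E'
from h import *
g,a,d=.102,.23,.153
s=ctrl.read_state()
ctrl.move_linear(s['tool_pos']+[0,.0,.08],vel=.25)
p,r,_=toolpose(useK(np.radians(-40)),[.50,-.15,.33],g,a,-1,d);q=ctrl.solve_ik(p,r);print(p,q)
ctrl.reach(p,r)
phi=np.radians(30.5)
p,r,_=toolpose(useK(phi),[.4953,-.0047,.20],g,a,-1,d);q=ctrl.solve_ik(p,r);print(p,q)
ctrl.reach(p,r)
p,r,_=toolpose(useK(phi),[.4953,-.0047,.130],g,a,-1,d)
ctrl.move_linear(p,r,vel=.15);ctrl.wait(.3)
s=ctrl.read_state();print(s['tool_pos']-p,s['contact_force'],s['clock'],s['width'])
b,K=key_from_tool(s['tool_pos'],s['ee_rot'],g,a,d);print(b,K.round(3))
for n in('wrist','scene','top'):
    c=cam(n);im=cams.snapshot(n);cv2.imwrite(f'pics/g_{n}.png',im);np.savez(f'g_{n}.npz',tp=s['tool_pos'],er=s['ee_rot'],**c)
    for e in cams.cut_out(n,'key')[:1]: print(n,e['conf'],e['rect'])
for n,sl in(('scene',(280,400,110,220)),('top',(120,240,140,250))):
    im=cv2.imread(f'pics/g_{n}.png');x0,x1,y0,y1=sl
    cv2.imwrite(f'pics/g_{n}c.png',cv2.resize(im[y0:y1,x0:x1],None,fx=5.4,fy=5.4,interpolation=cv2.INTER_CUBIC))
E
```

```text
[ 0.55141647 -0.19314354  0.47897096] [-0.43474946  0.21785417  1.53816011 -0.06467231  1.16400774 -1.28842679]
[0.55313207 0.02936569 0.34897096] [-0.12217892  0.30390508  1.76759574  0.17893527  0.89429843 -2.32521395]
[ 3.90854685e-04 -3.31398253e-05  9.39706870e-04] [ 0.26035754  0.06561807 -2.50350737] 18.7417 0.012228671333630543
[ 0.49596453 -0.00476413  0.13084084] [[ 0.002  0.508 -0.862]
 [-0.    -0.862 -0.508]
 [-1.     0.001 -0.001]]
wrist 0.94 [232.4, 14.8, 42.2, 315.2]
scene 0.85 [318.5, 152.3, 83.3, 59.1]
top 0.64 [129.2, 128.6, 61.2, 93.4]
```

View pics/g_wrist.png

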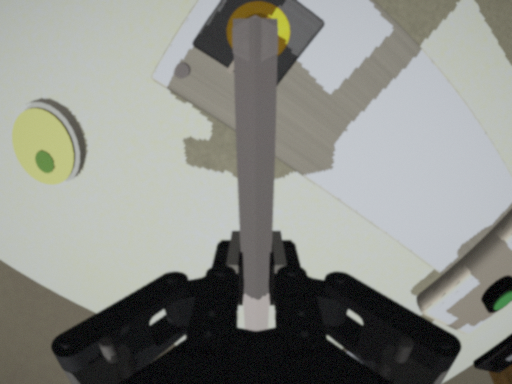

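View pics/g_scenec.png

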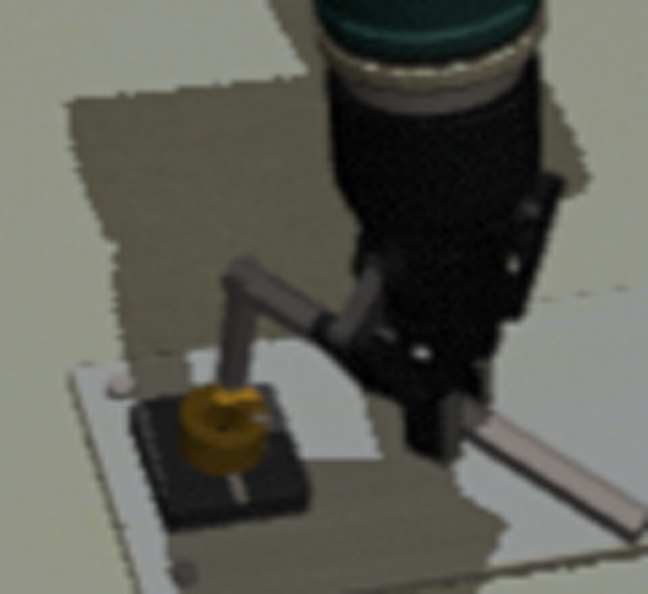

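View pics/g_topc.png

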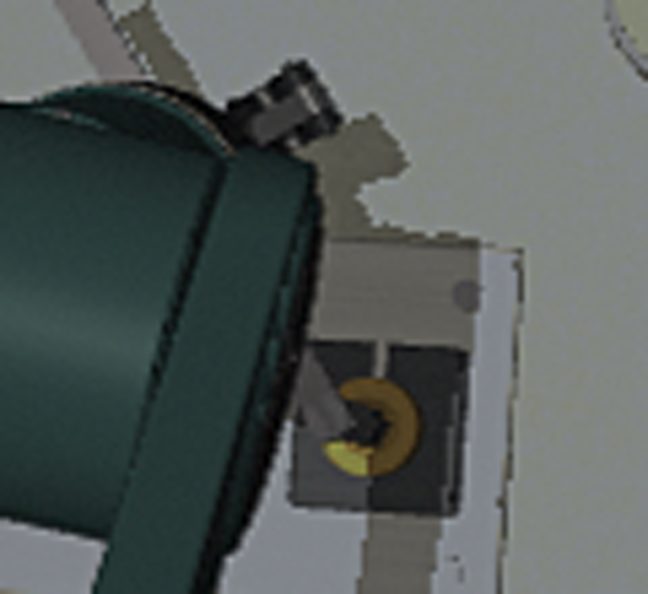

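```bash
python3 - <<'E'
from h import *
f=dict(np.load('g_scene.npz'));cs={k:f[k] for k in('fx','fy','cx','cy','rvec','tvec')}
ft=dict(np.load('g_top.npz'));fw=dict(np.load('g_wrist.npz'))
b,K=key_from_tool(f['tp'],f['er'],.102,.23,.153)
B=np.array([.4953,-.0047,.048])
P=np.array([b,b+.06*K[:,0],b-.19*K[:,2],B,B-[0,0,.02],B+[.019*np.cos(1.02),.019*np.sin(1.02),0],B+[0,.019,0],B-[0,.019,0]])
print('scene',((proj(cs,P)-[280,110]+.4)*5.4).round())
print('top',((proj(ft,P)-[120,140]+.4)*5.4).round())
print('wrist',projf(fw,np.vstack([P,b+K@[-.008,0,.008]])).round(1))
E
```

```text
scene [[244. 277.]
 [230. 378.]
 [643. 524.]
 [225. 413.]
 [220. 444.]
 [268. 422.]
 [266. 404.]
 [183. 422.]]
top [[331. 414.]
 [360. 417.]
 [ 55. -44.]
 [370. 420.]
 [378. 421.]
 [327. 395.]
 [320. 421.]
 [419. 419.]]
wrist [[256.6  35.6]
 [256.4  32.9]
 [256.5 351.9]
 [257.1  31.3]
 [257.   31. ]
 [271.9  58.5]
 [284.5  47.3]
 [229.2  16.2]
 [256.7  10.6]]
```

```bash
python3 - <<'E'
import cv2
im=cv2.imread('pics/g_wrist.png');cv2.imwrite('pics/g_wc.png',cv2.resize(im[0:90,195:325],None,fx=6,fy=6,interpolation=cv2.INTER_CUBIC))
E
```

```text
(no output)
```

View pics/g_wc.png

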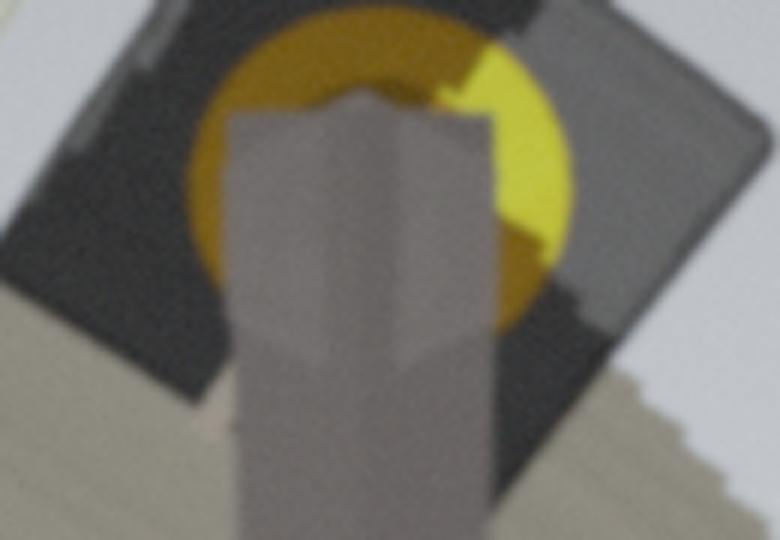

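```bash
python3 - <<'E'
from h import *
fw=dict(np.load('g_wrist.npz'))
pts=np.array([(188,180),(380,5),(574,170),(570,215),(225,100),(300,28),(480,32),(545,90),(193,220)])/6.+[195-.4,-.4]
P=unprojf(fw,pts,.048)[:,:2]
o=least_squares(lambda v:np.hypot(*(P-v[:2]).T)-.019,[.495,-.004]);print(o.x,(o.fun*1e3).round(1))
b,K=key_from_tool(fw['tp'],fw['er'],.102,.23,.153);print(b)
# key lateral edges at heel & mid: crop (225..495 at row 150), z of side flats upper edge = b_z+.004
e=np.array([(228,150),(495,150),(238,500),(492,500)])/6.+[195-.4,-.4]
Q=unprojf(fw,e,b[2]+.004);m=(Q[::2]+Q[1::2])/2
print(m,(m-b)@K[:,1],(np.r_[o.x,.13]-b)@K)
E
```

```text
[ 0.49504127 -0.00388507] [ 0.3  0.3 -0.1 -0.5 -0.7 -0.2  0.1  0.1  0. ]
[ 0.49596453 -0.00476413  0.13084084]
[[ 0.49299352 -0.00716376  0.13484084]
 [ 0.5095041   0.00274242  0.13484084]] [0.00056409 0.00040851] [ 0.00083896 -0.00122695  0.00035058]
```

```bash
cat >> h.py <<'E'
B=np.array([.4951,-.0042])
G,A,D,L=.102,.23,.153,.0005
def kp(phi,bx,by,bz,g=None,a=None):
    K=useK(phi);b=np.array([bx,by,bz])-L*K[:,1]
    return toolpose(K,b,G if g is None else g,A if a is None else a,-1,D)[:2]
def tipnow(s):
    b,K=key_from_tool(s['tool_pos'],s['ee_rot'],G,A,D);b=b+L*K[:,1];return b,b+.06*K[:,0],K
E
python3 - <<'E'
from h import *
ctrl.command_gripper(0,120)
phi=np.radians(30.5)
p,r=kp(phi,*B,.118);ctrl.move_linear(p,r,vel=.05);ctrl.wait(.3)
s=ctrl.read_state();print(s['tool_pos']-p,s['contact_force'],tipnow(s)[:2])
p2=p+(p-s['tool_pos'])*[1,1,0];p2[2]=p[2]-.029
h=ctrl.move_linear(p2,r,vel=.02,until_force=6)
s=ctrl.read_state();print(h,s['tool_pos']-p2,s['contact_force'],s['torque'],tipnow(s)[:2],s['clock'])
E
```

```text
[ 1.11190739e-04 -3.47686970e-05  1.75161870e-04] [ 0.05560508  1.10673894 -2.56199155] (array([ 0.49526948, -0.00424081,  0.11815405]), array([ 0.49529347, -0.00424411,  0.05815405]))
False [2.56665592e-04 3.00543272e-05 3.41350157e-04] [ 0.31909517 -1.01036638  2.01497412] [-0.28193946  0.22485289  0.03275289] (array([ 0.49537053, -0.00413368,  0.08929273]), array([ 0.4954216 , -0.00413426,  0.02929275])) 21.55
```

```bash
python3 - <<'E'
from h import *
ctrl.wait(.2)
for n,sl in(('scene',(280,410,120,220)),('wrist',(195,325,0,90))):
    im=cams.snapshot(n);x0,x1,y0,y1=sl
    cv2.imwrite(f'pics/i_{n}.png',cv2.resize(im[y0:y1,x0:x1],None,fx=5.5,fy=5.5,interpolation=cv2.INTER_CUBIC))
s=ctrl.read_state();print(s['contact_force'],s['torque'],s['tool_pos'],s['joints'],s['clock'])
E
```

```text
[ 0.27444206 -0.08390536  2.18246783] [-0.18135015  0.19400723  0.09718345] [0.55282554 0.03034238 0.23817864] [-0.12037577  0.46365572  1.87068733  0.23542485  0.63589293 -2.40121948] 21.85
```

View pics/i_scene.png

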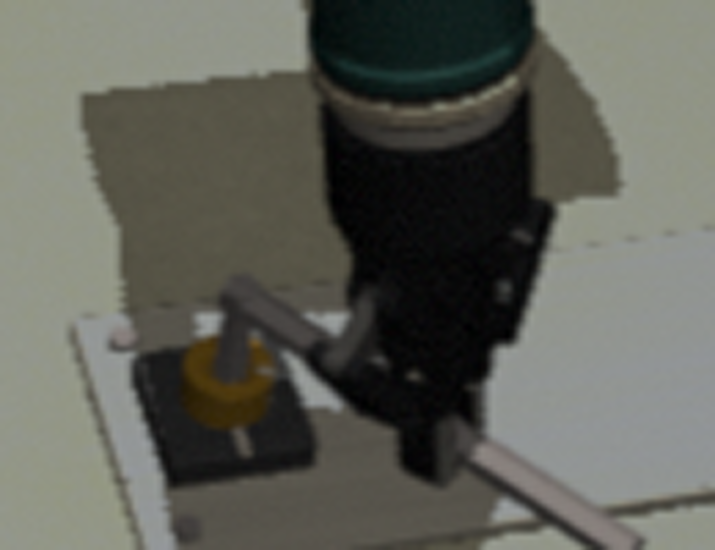

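View pics/i_wrist.png

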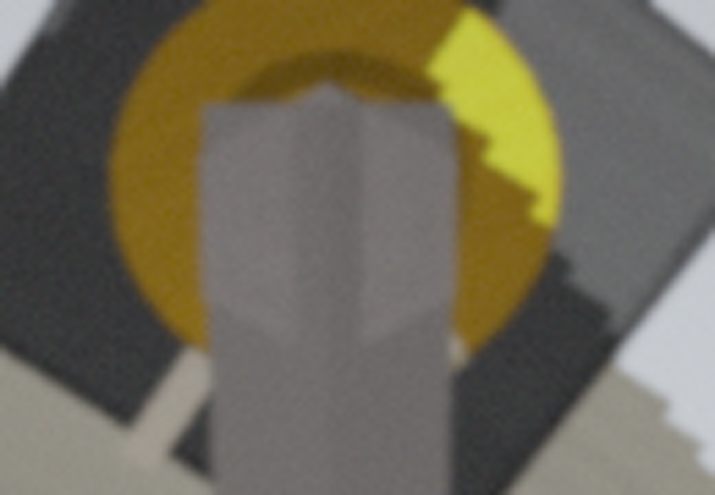

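```bash
python3 - <<'E'
from h import *
ctrl.command_gripper(.04,60);ctrl.wait(.3)
s=ctrl.read_state();print(s['contact_force'],s['width'],s['clock'])
c=cam('wrist');im=cams.snapshot('wrist');cv2.imwrite('pics/j_wrist.png',im);np.savez('j_wrist.npz',tp=s['tool_pos'],er=s['ee_rot'],**c)
im=cams.snapshot('scene');cv2.imwrite('pics/j_scene.png',cv2.resize(im[120:220,280:410],None,fx=5.5,fy=5.5,interpolation=cv2.INTER_CUBIC))
E
```

```text
[0.13514618 0.20215536 0.42195626] 0.040222556921401045 22.5333
```

View pics/j_wrist.png

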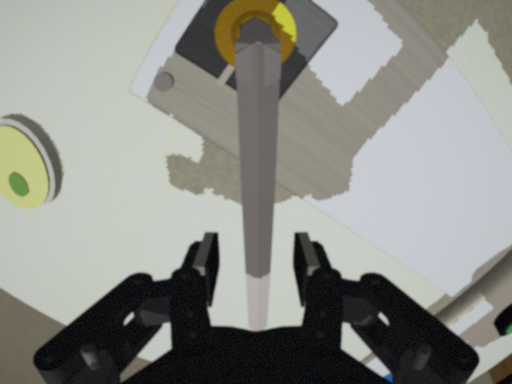

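View pics/j_scene.png

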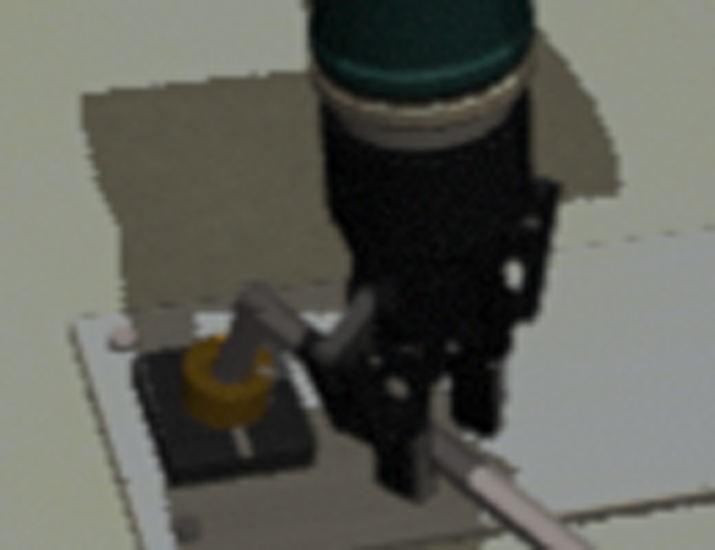

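```bash
cat >> h.py <<'E'
A2=.15; RHO=.153; ZG=.0645
def swing(phi,rho=RHO,z=ZG,a=A2):
    u=np.array([np.cos(phi),np.sin(phi),0]);K=useK(phi)
    gp=np.r_[B,z]+rho*u
    zt=np.cos(a)*np.array([0,0,-1])+np.sin(a)*u; y=-K[:,1]; x=np.cross(y,zt)
    return gp-D*zt-L*K[:,1]*0, R.from_matrix(np.c_[x,y,zt]).as_rotvec()
E
python3 - <<'E'
from h import *
for d in range(31,-50,-8):
    p,r=swing(np.radians(d));q=ctrl.solve_ik(p,r);print(d,p.round(3),None if q is None else q.round(2))
p,r=swing(np.radians(30.5))
print(ctrl.move_linear(p,r,vel=.06,until_force=8));s=ctrl.read_state();print(s['tool_pos']-p,s['contact_force'])
ctrl.wait(.1)
s=ctrl.read_state();c=cam('wrist');im=cams.snapshot('wrist');cv2.imwrite('pics/k_wrist.png',im)
im=cams.snapshot('scene');cv2.imwrite('pics/k_scene.png',cv2.resize(im[120:230,280:430],None,fx=5,fy=5,interpolation=cv2.INTER_CUBIC))
E
```

```text
31 [0.607 0.063 0.216] [-0.04  0.56  1.73  0.12  0.73 -2.24]
23 [0.615 0.047 0.216] [-0.06  0.57  1.71  0.1   0.73 -2.1 ]
15 [0.621 0.029 0.216] [-0.08  0.57  1.7   0.08  0.72 -1.97]
7 [0.624 0.012 0.216] [-0.1   0.58  1.7   0.05  0.72 -1.83]
-1 [ 0.625 -0.006  0.216] [-0.13  0.58  1.7   0.02  0.72 -1.7 ]
-9 [ 0.624 -0.025  0.216] [-0.15  0.58  1.7  -0.    0.72 -1.56]
-17 [ 0.62  -0.042  0.216] [-0.17  0.57  1.71 -0.03  0.71 -1.43]
-25 [ 0.613 -0.059  0.216] [-0.2   0.57  1.71 -0.05  0.71 -1.29]
-33 [ 0.604 -0.075  0.216] [-0.22  0.56  1.73 -0.08  0.71 -1.16]
-41 [ 0.593 -0.09   0.216] [-0.24  0.56  1.74 -0.1   0.71 -1.02]
-49 [ 0.58  -0.102  0.216] [-0.26  0.55  1.76 -0.13  0.71 -0.89]
False
[-3.23319291e-04 -1.49466196e-04  6.54669910e-05] [-1.05290363  0.13285182 -0.34961753]
```

View pics/k_wrist.png

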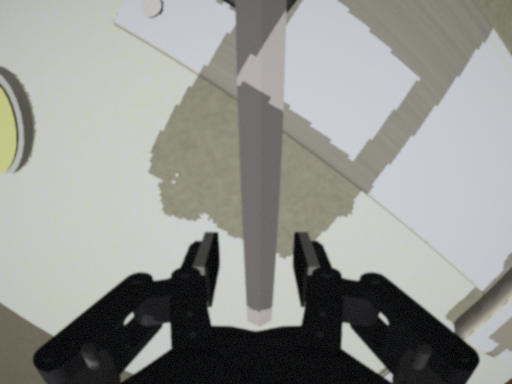

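View pics/k_scene.png

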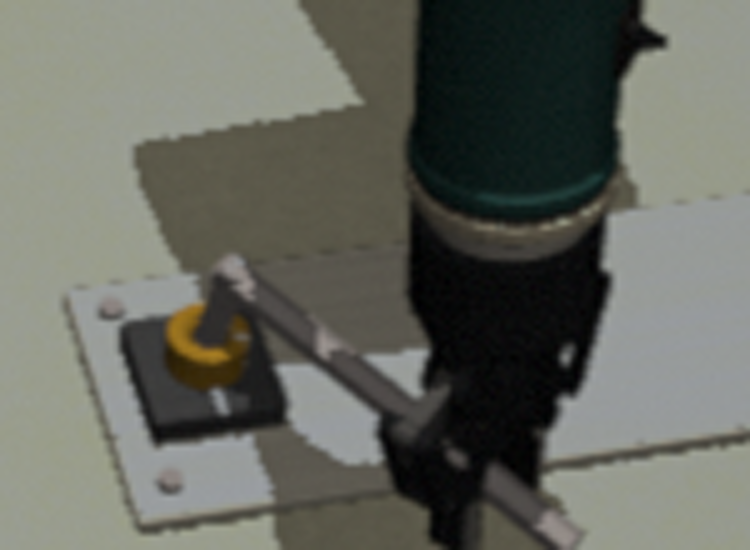

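```bash
python3 - <<'E'
from h import *
ctrl.command_gripper(0,50);ctrl.wait(.2)
s=ctrl.read_state();print(s['width'],s['contact_force'],s['torque'],s['clock'])
for d in np.arange(25.5,-16,-5):
    p,r=swing(np.radians(d));ctrl.move_linear(p,r,vel=.035)
    s=ctrl.read_state();ph=np.radians(d);t=np.array([-np.sin(ph),np.cos(ph),0]);u=np.array([np.cos(ph),np.sin(ph),0]);f=s['contact_force']
    print(d,'tan %.1f rad %.1f z %.1f'%(f@t,f@u,f[2]),'lag mm',((s['tool_pos']-p)*1e3).round(1),s['clock'])
    if abs(f@t)>15 or abs(f@u)>15: break
cv2.imwrite('pics/l_wrist.png',cams.snapshot('wrist'))
im=cams.snapshot('scene');cv2.imwrite('pics/l_scene.png',cv2.resize(im[120:240,280:430],None,fx=5,fy=5,interpolation=cv2.INTER_CUBIC))
im=cams.snapshot('top');cv2.imwrite('pics/l_top.png',cv2.resize(im[150:270,120:250],None,fx=5,fy=5,interpolation=cv2.INTER_CUBIC))
E
```

```text
0.012908362529876963 [-0.11333825  1.31395791  0.29284653] [ 0.0570006   0.08917014 -0.056603  ] 24.65
25.5 tan 4.4 rad 0.6 z 1.7 lag mm [-0.2  0.3 -0. ] 25.125
20.5 tan 5.5 rad 0.2 z 1.0 lag mm [-0.2  0.4 -0. ] 25.6
15.5 tan 5.6 rad 0.3 z 2.3 lag mm [-0.2  0.5 -0. ] 26.075
10.5 tan 6.1 rad 0.3 z 1.6 lag mm [-0.2  0.5 -0. ] 26.55
5.5 tan 5.6 rad -0.6 z 1.2 lag mm [-0.2  0.5 -0. ] 27.025
0.5 tan 6.1 rad -0.5 z 2.0 lag mm [-0.2  0.5 -0. ] 27.5
-4.5 tan 5.9 rad -1.2 z 0.8 lag mm [-0.2  0.5 -0. ] 27.975
-9.5 tan 4.8 rad -1.3 z 1.8 lag mm [-0.2  0.5 -0. ] 28.45
-14.5 tan 5.5 rad -1.6 z 1.4 lag mm [-0.1  0.5 -0. ] 28.925
```

View pics/l_top.png

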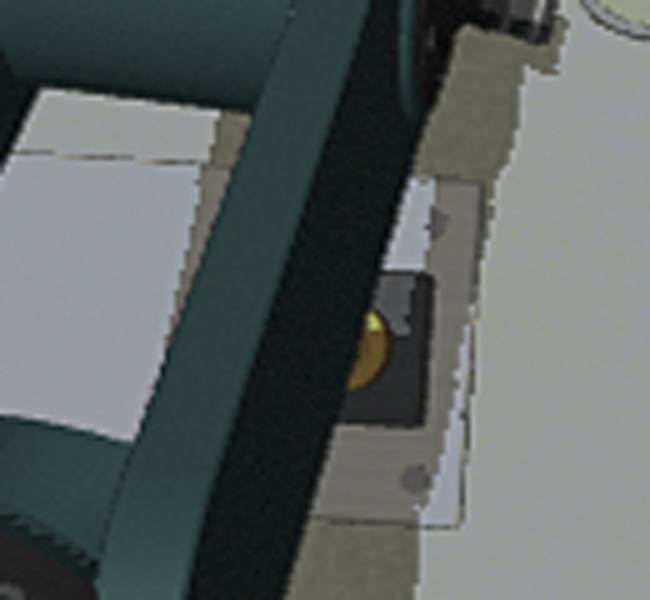

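View pics/l_scene.png

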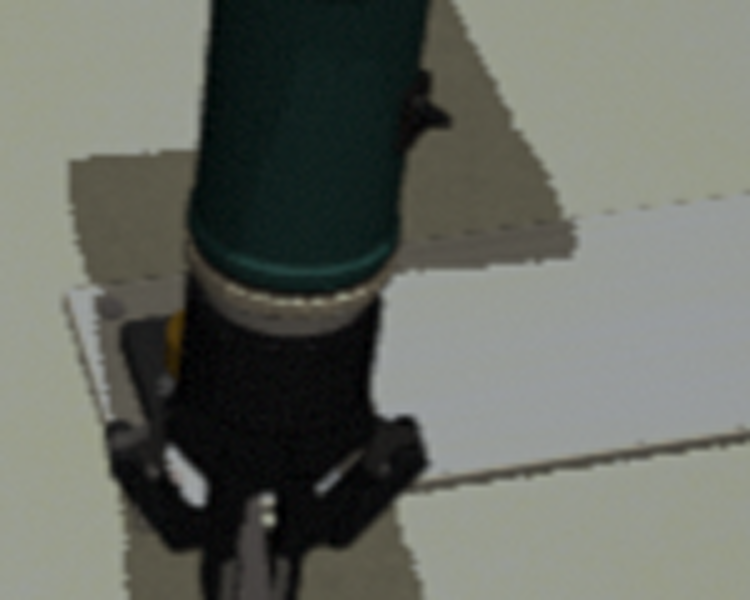

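```bash
python3 - <<'E'
from h import *
for d in list(np.arange(-18.5,-28,-4))+list(np.arange(-28,-46,-1)):
    p,r=swing(np.radians(d));h=ctrl.move_linear(p,r,vel=.02,until_force=5)
    s=ctrl.read_state();ph=np.radians(d);t=np.array([-np.sin(ph),np.cos(ph),0]);u=np.array([np.cos(ph),np.sin(ph),0]);f=s['contact_force']
    print(d,h,'tan %.1f rad %.1f z %.1f'%(f@t,f@u,f[2]),'lag mm',((s['tool_pos']-p)*1e3).round(1),s['clock'])
    if h or f@t>8.5 or abs(f@u)>15: break
cv2.imwrite('pics/m_wrist.png',cams.snapshot('wrist'))
E
```

```text
-18.5 False tan 6.2 rad -2.3 z 1.4 lag mm [-0.1  0.6 -0. ] 29.6833
-22.5 False tan 4.9 rad -2.6 z 1.8 lag mm [-0.1  0.6 -0. ] 30.2917
-26.5 False tan 4.9 rad -2.4 z 1.8 lag mm [-0.   0.6 -0. ] 30.9
-28 False tan 5.8 rad -3.3 z 1.8 lag mm [-0.1  0.6 -0. ] 31.2167
-29 False tan 6.1 rad -3.9 z 1.6 lag mm [-0.1  0.7 -0. ] 31.4833
-30 False tan 5.3 rad -4.4 z 1.9 lag mm [-0.   0.7 -0. ] 31.75
-31 False tan 5.7 rad -3.4 z 1.9 lag mm [-0.   0.7 -0. ] 32.0167
-32 False tan 6.2 rad -3.7 z 1.0 lag mm [-0.   0.7 -0. ] 32.2833
-33 False tan 5.5 rad -4.1 z 2.2 lag mm [-0.   0.7 -0. ] 32.55
-34 False tan 5.7 rad -3.5 z 0.6 lag mm [-0.   0.7 -0. ] 32.8167
-35 False tan 5.7 rad -3.9 z 1.2 lag mm [-0.   0.7 -0. ] 33.0833
-36 False tan 5.3 rad -5.0 z 1.7 lag mm [-0.   0.7 -0. ] 33.35
-37 False tan 6.2 rad -3.1 z 1.5 lag mm [-0.   0.7 -0. ] 33.6167
-38 False tan 5.7 rad -3.6 z 0.7 lag mm [ 0.   0.7 -0. ] 33.8833
-39 False tan 5.7 rad -4.0 z 1.0 lag mm [ 0.   0.7 -0. ] 34.15
-40 False tan 6.2 rad -4.0 z 1.0 lag mm [ 0.   0.7 -0. ] 34.4167
-41 False tan 5.3 rad -4.6 z 0.6 lag mm [ 0.   0.8 -0.1] 34.6833
-42 False tan 6.1 rad -4.9 z 0.2 lag mm [ 0.1  0.8 -0. ] 34.95
-43 False tan 6.9 rad -4.2 z 0.8 lag mm [0.2 0.9 0. ] 35.2167
-44 False tan 7.7 rad -6.1 z 1.0 lag mm [0.3 1.1 0.1] 35.4833
-45 False tan 9.0 rad -6.6 z 1.0 lag mm [0.5 1.2 0.1] 35.75
```

View pics/m_wrist.png

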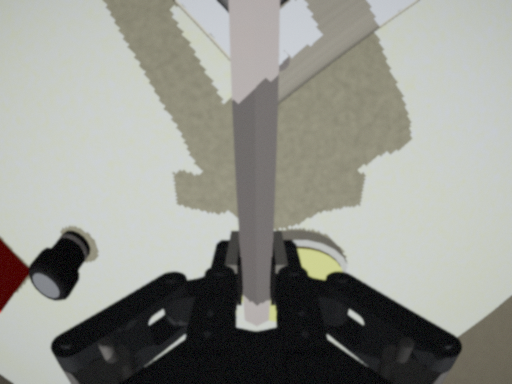

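```bash
python3 - <<'E'
from h import *
p,r=swing(np.radians(-43));ctrl.move_linear(p,r,vel=.02)
s=ctrl.read_state();print(s['contact_force'])
ctrl.command_gripper(.04,50);ctrl.wait(.2)
s=ctrl.read_state();print(s['contact_force'],s['width'])
T=R.from_rotvec(s['ee_rot']).as_matrix()
ctrl.move_linear(s['tool_pos']-.10*T[:,2],vel=.08)
s=ctrl.read_state();print(s['contact_force'],s['tool_pos'])
# camera above the bolt: move inward
off=np.array([.0781,-.0006,.0311])
p=np.array([*B,.048+.27])+np.r_[.0*B,0]-T@off
print(p,ctrl.solve_ik(p,s['ee_rot']) )
p[2]=max(p[2],s['tool_pos'][2])
ctrl.move_linear(p,vel=.12);ctrl.wait(.2)
c=cam('wrist');im=cams.snapshot('wrist');cv2.imwrite('pics/n_wrist.png',im);np.savez('n_cam.npz',**c)
im=cams.snapshot('scene');cv2.imwrite('pics/n_scene.png',cv2.resize(im[120:240,280:430],None,fx=5,fy=5,interpolation=cv2.INTER_CUBIC))
print(projf(c,np.r_[B,.048]),ctrl.read_state()['clock'])
E
```

```text
[0.54272494 7.45894209 0.42304236]
[0.63993529 1.75777695 0.83961509] 0.040234199059974475
[-0.35728062  0.11888643 -0.07647147] [ 0.57918412 -0.08292476  0.31400339]
[ 0.54857825 -0.05325531  0.36043623] [-0.19337673  0.30542219  1.72170814 -0.09460109  0.9901353  -0.96667223]
[[256.3106118   51.95958585]] 39.125
```

View pics/n_wrist.png

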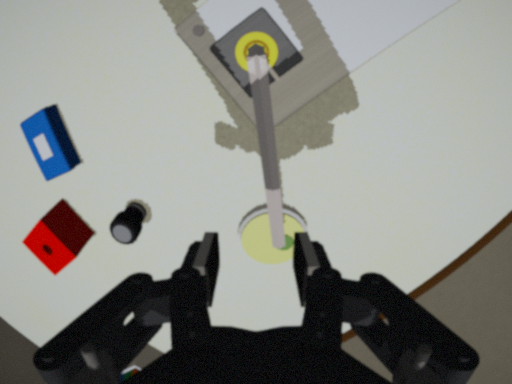

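View pics/n_scene.png

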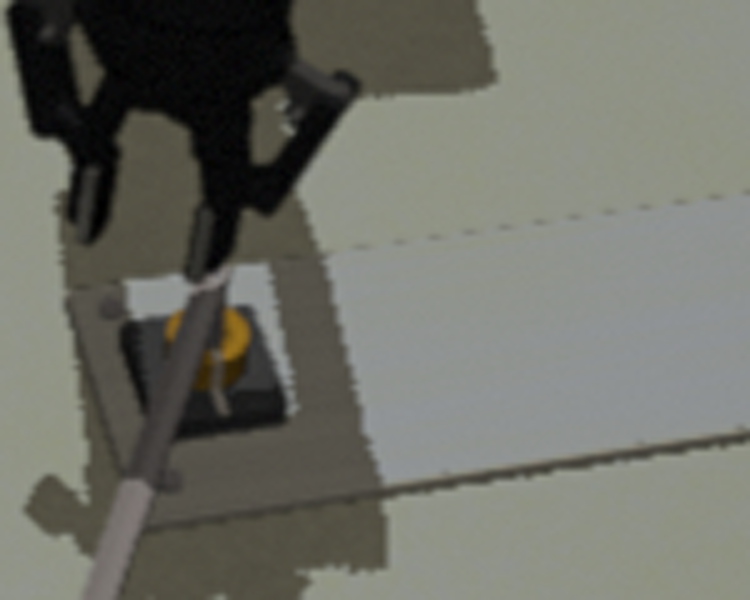

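```bash
python3 - <<'E'
import cv2
im=cv2.imread('pics/n_wrist.png');cv2.imwrite('pics/n_wc.png',cv2.resize(im[0:105,200:320],None,fx=6,fy=5.7*6/6*1.0526,interpolation=cv2.INTER_CUBIC)[:600])
E
```

```text
(no output)
```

View pics/n_wc.png

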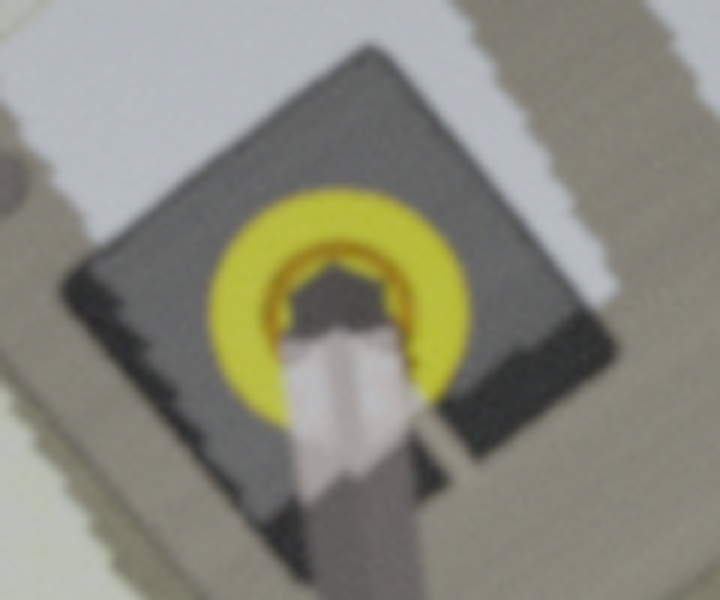

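```bash
python3 - <<'E'
from h import *
s=ctrl.read_state()
T=R.from_euler('z',-75,degrees=True)*R.from_matrix(np.c_[[1,0,0],[0,-1,0],[0,0,-1]])
# tool down, camera +tool x; want camera at B+(.03,.06)
for yaw in(-40,0,30,60,-90):
    T=R.from_euler('z',yaw,degrees=True)*R.from_matrix(np.c_[[1,0,0],[0,-1,0],[0,0,-1]])
    p=np.array([*(B+[.02,.06]),.048+.19])-T.apply([.0781,-.0006,.0311]);q=ctrl.solve_ik(p,T.as_rotvec());print(yaw,p,q)
p=s['tool_pos']+[.05,.075,-.05]
ctrl.move_linear(p,vel=.2);ctrl.wait(.2)
c=cam('wrist');im=cams.snapshot('wrist');cv2.imwrite('pics/o_wrist.png',im);np.savez('o_cam.npz',**c)
u=projf(c,np.r_[B,.048])[0];print(u,ctrl.read_state()['clock'])
x,y=u.astype(int);x0=max(0,x-50);y0=max(0,y-40);print(x0,y0)
cv2.imwrite('pics/o_wc.png',cv2.resize(im[y0:y0+80,x0:x0+100],None,fx=7,fy=7,interpolation=cv2.INTER_CUBIC))
E
```

```text
-40 [0.45488626 0.10554209 0.2691    ] [ 7.98970149e-02  3.53507713e-01  1.94186878e+00 -4.44089210e-16
  8.46216158e-01  2.34882504e+00]
0 [0.437  0.0552 0.2691] [-3.14176186e-02  3.23239679e-01  1.99713273e+00 -4.44089210e-16
  8.21220245e-01  1.53937871e+00]
30 [0.44776342 0.01623038 0.2691    ] [-1.18155684e-01  3.31921820e-01  1.98140425e+00 -4.44089210e-16
  8.28266586e-01  9.29041867e-01]
60 [ 0.47656962 -0.01213658  0.2691    ] [-1.70497027e-01  3.64617366e-01  1.92129431e+00 -4.44089210e-16
  8.55680973e-01  3.53101749e-01]
-90 [0.5145 0.1339 0.2691] None
[140.03604377  76.50788243] 40.0417
90 36
```

View pics/o_wc.png

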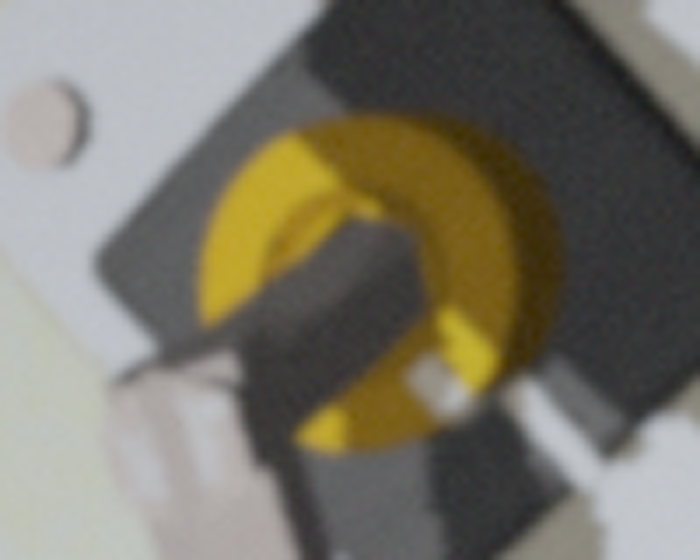

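```bash
python3 - <<'E'
from h import *
c=dict(np.load('o_cam.npz'))
im=cv2.imread('pics/o_wrist.png');cv2.imwrite('pics/o_z.png',cv2.resize(im[80:110,140:185],None,fx=17,fy=17,interpolation=cv2.INTER_CUBIC))
o=lambda u,v:[90+u/7-.43,36+v/7-.43]
h=np.array([(200,290),(225,210),(300,135),(385,115),(480,175),(515,240),(520,300),(500,370)])
P=unprojf(c,[o(*x) for x in h],.048)[:,:2]
r=least_squares(lambda v:np.hypot(*(P-v[:2]).T)-.019,B);C=r.x;print(C,(r.fun*1e3).round(1))
for n,z,pp in(('head',.048,[(425,370),(442,385),(460,405)]),('clamp',.028,[(535,393),(560,420),(600,455)])):
    q=unprojf(c,[o(*x) for x in pp],z)[:,:2];print(n,np.degrees(np.arctan2(*(q-C).T[::-1])),np.hypot(*(q-C).T))
E
```

```text
[ 0.49566431 -0.00410454] [ 0.4 -0.4 -0.2  0.5 -0.2  0.  -0.   0. ]
head [-6.27638099 -4.76054573 -4.68614784] [0.01210351 0.01468046 0.01773984]
clamp [-2.0707033  -2.31498983 -1.2986439 ] [0.02074489 0.02523333 0.03168948]
```

View pics/o_z.png

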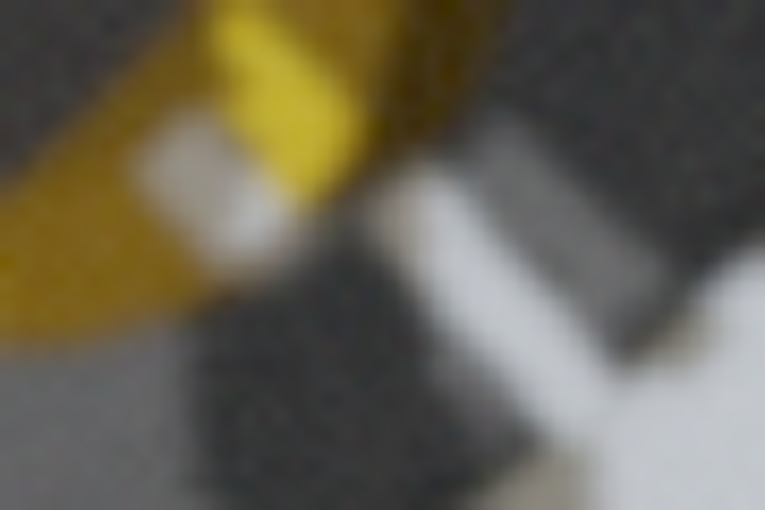

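```bash
python3 - <<'E'
from h import *
s=ctrl.read_state();ctrl.move_linear(s['tool_pos']+[-.02,.06,.06],vel=.15)
im=cams.snapshot('scene');cv2.imwrite('pics/p_scene.png',cv2.resize(im[130:250,270:420],None,fx=5,fy=5,interpolation=cv2.INTER_CUBIC))
cs=cam('scene')
t=np.radians(10);ph=np.radians(-42);u=np.array([np.cos(ph),np.sin(ph),0])
tip=np.r_[B,.031];b=tip+.06*(np.sin(t)*u*.9+[0,0,np.cos(t)]);lt=b+.19*(np.cos(t)*u-[0,0,np.sin(t)])
print(((proj(cs,[tip,b,lt])-[270,130]+.4)*5).round())
im=cams.snapshot('top');cv2.imwrite('pics/p_top.png',im)
for q,z in[("slidebox",.03),("dish",.017),("eyepiece",.05)]:
    for e in cams.cut_out('top',q)[:1]: 
        ys,xs=np.nonzero(e['region']);print(q,unproj(cam('top'),[xs.mean(),ys.mean()],z))
E
```

```text
[[255. 307.]
 [260. 233.]
 [ 86. 581.]]
slidebox [[ 0.37932847 -0.25144557  0.03      ]]
dish [[ 0.66655183 -0.14091764  0.017     ]]
eyepiece [[ 0.5237053  -0.24811214  0.05      ]]
```

View pics/p_scene.png

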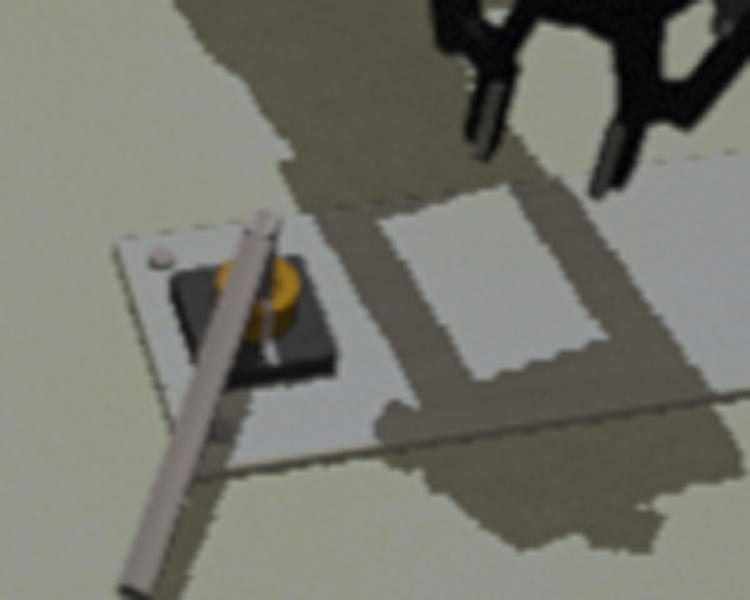

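```bash
python3 - <<'E'
from h import *
cs=cam('scene');ct=cam('top')
im=cv2.imread('pics/p_top.png');cv2.imwrite('pics/p_topc.png',cv2.resize(im[130:270,160:280],None,fx=4.2,fy=4.2,interpolation=cv2.INTER_CUBIC))
ob=np.array([[262,226],[133,588]])
def pts(v):
    ph,t,dz=v;u=np.array([np.cos(ph),np.sin(ph),0])
    # short arm axis passes bolt axis at z=.040
    kz=np.sin(t)*u+[0,0,np.cos(t)]
    tip=np.r_[B,.040]-kz*.009+[0,0,dz];b=tip+.06*kz;return np.array([tip,b,b+.19*(np.cos(t)*u-[0,0,np.sin(t)])])
f=lambda v:(proj(cs,pts(v))[1:]-[270,130]+.4)*5
o=least_squares(lambda v:np.r_[(f(v)-ob).ravel()/5, (v[2])/.002],[-.7,.17,0]);print(np.degrees(o.x[:2]),o.x[2],o.fun.round(2))
print(((proj(ct,pts(o.x))-[160,130]+.4)*4.2).round(), ((proj(ct,np.r_[B,.048])-[160,130]+.4)*4.2).round())
E
```

```text
[-36.06102842   8.54963735] 0.0005906916390050154 [ 0.2   0.65  0.03 -0.16  0.3 ]
[[122. 372.]
 [113. 354.]
 [345.  40.]] [[118. 369.]]
```

View pics/p_topc.png

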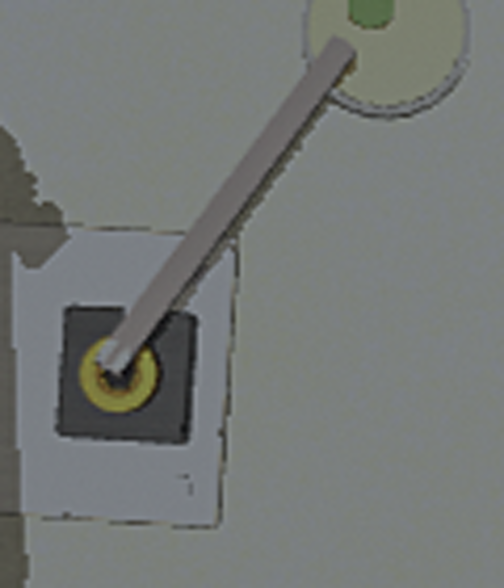

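```bash
python3 - <<'E'
from h import *
print(ctrl.read_state()['clock'],ctrl.read_state()['contact_force']);print(ctrl.close_job())
E
```

```text
41.025 [ 0.29393449 -0.18925262  0.99230751]
the job is handed in; nothing more can be done
None
```

I handed the job in at about 41 s, with the key seated in the bolt, the bolt turned to its stop and the gripper clear of everything. No verdict came back, so this rests on my own checks.

**What I did:**
- I drew the key from the block and flipped it.
- The short arm went into the socket on the first try, with a change of less than 6 N on the tool.
- I let go, took the long arm again about 150 mm out, and swung it clockwise with a steady pull of about 6 N.
- I stopped when the pull rose to 9 N, about 1.4 N m, then backed off and let go.

**Last checks:**
- **Bolt:** The mark on the head ended at or up to about 3° past the mark on the clamp block, measured in the wrist picture, and the scene view shows them in line. My readings of the clamp mark varied by about 3.5° between pictures. With that, the rising force is the stronger evidence that the bolt went solid.
- **Key:** A fit to the scene picture puts the key seated, with its tip about 0.6 mm off my model of fully home and the long arm drooping about 8.5°. It had swung back about 7–9° from where I stopped pushing it. That is a little more than the 5° of play each way from centre, but less than the full 10°.
- **Other things:** The slide box, dish and eyepiece are within about 2 mm of where they started.

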